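# Pack the stitching case and close it with its hook-in board

### The arm

A 7-joint arm with a two-finger parallel gripper is mounted at the origin on a cart in front of the work surface, level with it; the furniture and walls round the work are solid. World frame = base frame: x ahead of the robot, y to its left, z up, the work surface at z = 0. Lengths are in m, angles in rad, forces in N, time in s.
With the tool pointing down it reaches from about 0.4 to 0.9 m from the base axis. Payload 5.5 kg.
Tool frame: the origin (TCP) lies at the very end of the fingers, on their centre line; the grasp point (between the pads) lies 19 mm behind it; z points along the fingers, y is the direction in which the jaws open and shut (so a half turn about z gives the same grasp; the last joint's range is limited). The gripper opens to 85 mm and grips with 20 to 120 N. Pads are 22 mm wide; open, the fingers measure 114 mm over their backs; the gripper's body (76 mm by 85 mm) begins 54 mm behind the grasp point. The pads swing forward as they close: fully open they stand 13 mm farther back than shut.
Start: joints at [-0.952, 0.501, -0.427, 1.55, 0.221, 1.138, -0.21], TCP at [0.226, 0.609, 0.2] pointing down, gripper open.
Joint ranges: [-2.88, 2.88], [-0.31, 2.03], [-1.54, 1.56], [0.2, 2.42], [-1.41, 4.55], [0.19, 2.02], [-2.57, 2.57]. Speed limits (rad/s): [2.57, 2.57, 3.14, 3.14, 3.14, 3.14, 3.14].

### API

Orientations are given as a unit quaternion [w, x, y, z].
In Python, from rig import r, read_camera, calibration, workorder, search_frame, outline_of, mark_of gives the robot as it stands.
- The arm moves only by the tool drive_tool, never from a script. Its argument "moves" is a list that holds one entry, the list of rows, each a list of 6 numbers: the shift along the tool's x, y, z in cm, then the turn, a rotation vector about the tool's x, y, z in degrees. In form: [[[dx, dy, dz, ax, ay, az], ...]]. A call has 1 to 10 rows; each row shifts and turns the commanded pose from where the row before left it, along the tool's axes as they then stand; what a row does not reach is not made up. A row lasts 1/10 s, in which the tool goes at most 50 mm and 8.59 degrees, less where a joint would pass 70% of its speed; a pose out of reach is approached as far as the arm can. A call is refused whole if a number of a shift passes 5 or a number of a turn 8.59, either way. A call with a gripper value outside its range is refused whole. "hand" is the opening, from 0 (shut) to 1 (fully open), set as the call begins (left out, the last holds). The fingers move at their own pace and stop on an object; "grip_force" is the grip in N (left out, the last holds). Time passes only in rows, so rows that do not move let the fingers close. It gives the time, the measured TCP pose, the force and the opening at its end, in the units of the state.
- r.get_obs(): the state, without advancing time (a new reading comes with each control period).
- read_camera(name): name is "scene" or "top" or "wrist"; returns the picture (400x640x3 uint8, red, green, blue); there is no depth.
- calibration(name): a dict with "vertical_fov" (degrees; the focal length in pixels is half the picture's height over the tangent of half this angle, whatever the lens; pixels are square), "cx", "cy" (the principal point, pixels), "xyz" and "rotation" of the camera in the world; the wrist camera has in their place "hand_eye" (4x4, takes a point from camera to tool coordinates, whose origin is the TCP and whose axes are the flange's). Camera axes: x right, y down, z forward; pixel columns grow to the right and rows downward; lengths in m; the calibration is good to about 2 mm. A picture is of the moment at which its call begins: read the wrist's pose just before it. calibration takes no time and is no camera call.
- workorder.job_done(): hands the job in, once; it reports no verdict.
Trained networks look in the newest picture that a camera, given by its name, has taken for a name from the list of things; names that differ only in an ending like _2 or _b are one class to them, and where a whole thing is asked for, a point or a joint stands for the part that bears it (a point fixed in the world has none). Each returns a list of dicts, best first, with "conf" (0 to 1); they miss things now and then, are a little off and sometimes report something else, mostly with a low value. They report only what shows in the picture. A call takes as long as a camera call. They do not tell look-alikes from the thing itself.
- search_frame(camera, target): "position" ([x, y, z] in m, in the coordinates of the camera as it stood for that picture, good to about 4 mm: the middle of the surface that is visible of it).
- outline_of(camera, target): "mask" (400x640 bool, what is visible of it).
- mark_of(camera, target): "position" ([x, y, z] in m, in the coordinates of the camera as it stood for that picture, good to about 4 mm: a listed point, or the origin of a listed thing).
The state is a dict: "time_s": time; "joints": joint angles; "joint_vel": joint speeds; "effort": joint torques, N m; "eef_pos": TCP position; "ee_rot": TCP orientation; "wrist_force": force on the tool from outside, world axes, zero at the start; "torque": the same for the moment, N m; "opening": finger opening in m.
Only numpy, scipy, OpenCV 4.12 (cv2) and the standard library are available. Lean on these libraries where they do the work, as an engineer would, in place of code of your own. Each camera call takes 0.05 s, during which the arm holds its last target.

### The job

Pack the stitching case: slide its cover open, put every thread spool on the bench into the deep well and the beeswax block into the small bay. Then close the well with the loose wooden board: hook one long edge under the metal lip and swing the other edge down until the board lies flat on its ledges, and last slide the cover fully shut, so that it covers the bay and the free edge of the board. Leave the rivet dish and the small dye bottle where they are.

Things in the scene. Friction and masses are not known exactly. Their poses are not given: they have to be found in the camera images.
- case: fixed open wooden case, 266 mm long (its x), 192 wide (y), 84 high; origin at the centre of its underside, x roughly away from the robot. In its frame, mm: side walls' inside faces y = -88 and 88, tops z = 84. From -x on: end wall with a metal lip, deep well, ledge with a stop bar (x = -10 to -6, top z = 73), small bay, solid deck (x = 54 to 133, top z = 72) over which the open cover stands
- lip_edge (a point): middle of the free lower edge of the metal lip, at x = -113, y = 0, z = 78 mm of the case; axes as the case's. The lip is 3 mm thick and runs along the case's whole inside width; it reaches 12 mm in from the end wall's inside face (x = -125). 12 mm below it is a ledge (top z = 66, x = -125 to -114)
- well_floor (a point): centre of the deep well's floor, at x = -66.5, y = 0, z = 9 mm of the case. Between lip and second ledge the well is open from x = -113 to -20 mm, 176 mm wide. The second ledge (top z = 66, x = -20 to -10) carries the board's free edge
- bay_floor (a point): centre of the small bay's floor, at x = 24, y = 0, z = 44 mm of the case; bay 60 mm long (x = -6 to 54), 176 mm wide, open at the top up to z = 73
- cover (a joint): slide of the case's flat wooden cover along the case's x, m: 0 = fully shut (over the bay, x = -24 to 58 mm of the case, underside z = 74.5, top z = 80), 0.074 = fully open, towards +x, over the deck (bay free from x = -6 to 50). Starts more or less shut; needs about 2 N, stays where it is left
- cover_grip (a point): middle of the upright grip bar on the cover: 12 mm thick (case x), 60 mm long (case y), 22 mm high (z = 80 to 102 mm of the case); it moves with the cover
- board_center (a point): centre of the loose wooden board, half-way through its thickness: 109 mm (its x) by 170 (y) by 6 thick, 140 g, flat on the bench; upright grip bar on its middle, 12 thick (x), 60 long (y), 24 high. Same both ways round: either 170 mm edge may be hooked. Home: centre at x = -67.5 (play 3 either way), y = 0, z = 69 mm of the case; too long to go in flat
- spool_a_center (a point): centre of a thread spool standing upright on the bench (its z axis is the spool's axis): flanged, 40 mm in diameter, 55 mm tall, 60 g, with a bit of thread sticking out at the foot; the point lies half-way up on the axis. Grip it near the top: the case is 75 mm deep there. May be absent
- spool_b_center (a point): centre of a thread spool standing upright on the bench (its z axis is the spool's axis): flanged, 32 mm in diameter, 50 mm tall, 60 g, with a bit of thread sticking out at the foot; the point lies half-way up on the axis. Grip it near the top: the case is 75 mm deep there. May be absent
- spool_c_center (a point): centre of a thread spool standing upright on the bench (its z axis is the spool's axis): flanged, 40 mm in diameter, 55 mm tall, 60 g, with a bit of thread sticking out at the foot; the point lies half-way up on the axis. Grip it near the top: the case is 75 mm deep there. May be absent
- spool_d_center (a point): centre of a thread spool standing upright on the bench (its z axis is the spool's axis): flanged, 32 mm in diameter, 50 mm tall, 60 g, with a bit of thread sticking out at the foot; the point lies half-way up on the axis. Grip it near the top: the case is 75 mm deep there. May be absent
- wax_center (a point): centre of the yellow beeswax block, 36 mm (its x) by 58 mm (its y) by 20 mm high, 80 g, lying flat on the bench
- dish: bystander: round metal dish of rivets, 71 mm across, 16 mm high; origin at the centre of its underside
- bottle: bystander: small dark dye bottle with a red cap, 38 mm across, 85 mm high; origin at the centre of its underside
There are look-alikes about, which are no part of the job. What is shaped like the part that bears spool_a_center but orange is not meant.

How it is judged:
By the outcome, as a careful person would: the job done as asked, in the order asked, and still so for the second after the job is handed in, with the robot touching nothing.
Of spool_a, spool_b, spool_c, spool_d only 2 to 4 are there at a start; the rules pass over those that are not, and their reading is None.
At some moment in a run one of wax, board may be knocked a few centimetres aside while the robot is not near it.
It also fails if it takes over 210 s, if anything falls off the work surface, if the arm or the gripper's body presses on something with over 40 N, if the wrist force passes 120 N, or if a joint passes its speed limit or range.

## Working session

There is one attempt and no reset: what is moved stays moved. The work goes in short steps, Python scripts to look and compute and a tool call to move; the robot and the scene stay as the last step left them, time stands still between calls to the robot, and variables do not carry over. Pictures are saved under pics/ and viewed, and the job is handed in when it is done.

Besides the shell and the picture viewer there is one more tool, called after "Emit:" as a command line: name --argument value ..., lists and objects as JSON in quotes. drive_tool: Moves the arm, as the interface text tells. Its arguments: {"type":"object","properties":{"moves":{"type":"array"},"hand":{"type":"number"},"grip_force":{"type":"number"}},"required":["moves"]}

I'll start by looking at the scene.

```bash
ls; mkdir -p pics
python3 - <<'E'
from rig import r, read_camera, calibration
import cv2
print(r.get_obs())
for n in ["scene","top","wrist"]:
    print(n,calibration(n))
    im=read_camera(n); cv2.imwrite(f"pics/{n}0.png",im[:,:,::-1])
E
```

```text
pics
{'time_s': 0.0, 'joints': array([-0.95179263,  0.50188705, -0.42680253,  1.55147128,  0.22081417,
        1.13829532, -0.21029095]), 'joint_vel': array([ 6.15592682e-04,  7.79450063e-04,  6.48925165e-04, -5.28145636e-04,
        4.92260358e-05, -1.25299608e-03,  5.71917188e-04]), 'effort': array([ 6.81448387e-05, -5.69513905e+01, -5.81621021e+00, -2.80946714e+01,
        1.05083335e-02,  1.18805427e-02, -1.61114957e-05]), 'eef_pos': array([0.22619057, 0.6085535 , 0.19902699]), 'ee_rot': array([-2.09921322e-04,  1.76923488e-01,  9.84224101e-01, -9.76784102e-04]), 'wrist_force': array([ 0.39052499,  0.35413829, -0.72643983]), 'torque': array([-0.03331144, -0.01084048, -0.00011132]), 'opening': 0.08508391858070853}
scene {'vertical_fov': 56.562491204362324, 'cx': 317.1627930110003, 'cy': 196.8011838825452, 'xyz': array([ 0.18732309, -0.54358407,  0.86819172]), 'rotation': array([-0.34748262,  0.88848011, -0.27965524,  0.10794385])}
top {'vertical_fov': 57.48098903771722, 'cx': 322.034074723599, 'cy': 202.3293010878896, 'xyz': array([0.52921498, 0.0610602 , 1.03149862]), 'rotation': array([-0.01689084,  0.71055757, -0.70264938,  0.03326398])}
wrist {'vertical_fov': 65.91557089388515, 'cx': 321.9180246122512, 'cy': 200.31687582221906, 'hand_eye': array([[ 7.00151547e-04, -9.60356045e-01, -2.78775497e-01,
         7.01725826e-02],
       [ 9.99999647e-01,  8.02109744e-04, -2.51670759e-04,
        -8.08473398e-05],
       [ 4.65302077e-04, -2.78775222e-01,  9.60356267e-01,
        -1.74697695e-01],
       [ 0.00000000e+00,  0.00000000e+00,  0.00000000e+00,
         1.00000000e+00]])}
```

View pics/top0.png

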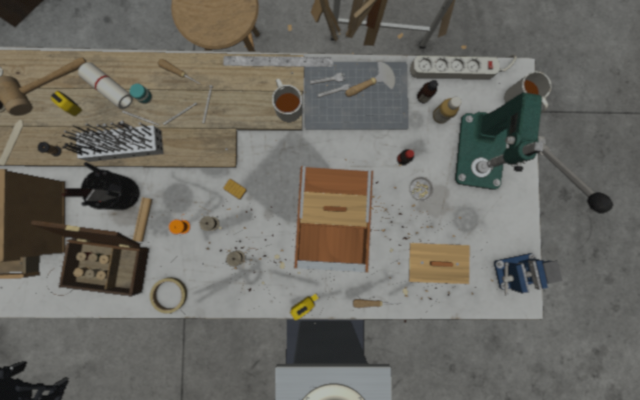

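View pics/scene0.png

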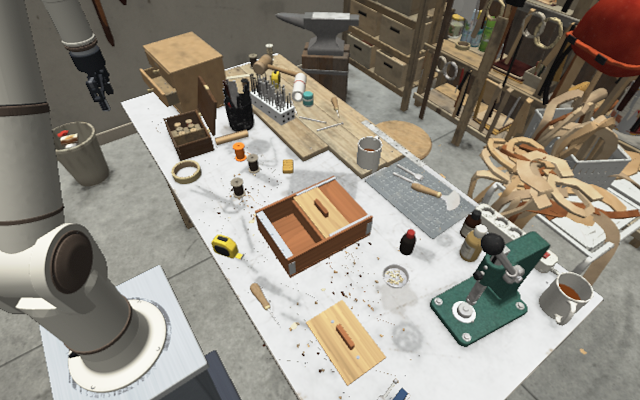

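View pics/wrist0.png

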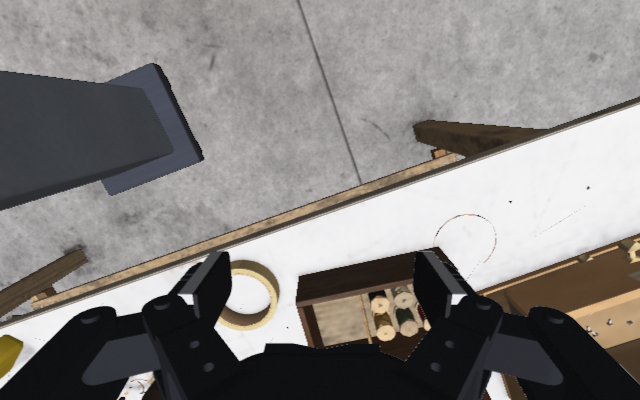

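```bash
cat > h.py <<'E'
import numpy as np, cv2
from scipy.spatial.transform import Rotation as R
from rig import r, read_camera, calibration, search_frame, outline_of, mark_of
def q(w): return R.from_quat([w[1],w[2],w[3],w[0]])
def tool(o=None):
    o=o or r.get_obs(); T=np.eye(4); T[:3,:3]=q(o['ee_rot']).as_matrix(); T[:3,3]=o['eef_pos']; return T
def cam(n,o=None):
    c=calibration(n); f=200/np.tan(np.radians(c['vertical_fov']/2))
    if n=='wrist': T=tool(o)@c['hand_eye']
    else:
        T=np.eye(4);T[:3,:3]=q(c['rotation']).as_matrix();T[:3,3]=c['xyz']
    return T,f,c['cx'],c['cy']
def pix(n,u,v,z,o=None):
    T,f,cx,cy=cam(n,o); d=T[:3,:3]@np.array([(u-cx)/f,(v-cy)/f,1]); return T[:3,3]+d*(z-T[2,3])/d[2]
def proj(n,p,o=None):
    T,f,cx,cy=cam(n,o); c=T[:3,:3].T@(np.asarray(p)-T[:3,3]); return np.array([f*c[0]/c[2]+cx,f*c[1]/c[2]+cy])
def W(n,p,o=None):
    T=cam(n,o)[0]; return T[:3,:3]@np.asarray(p)+T[:3,3]
def snap(n,name,crop=None,scale=1):
    o=r.get_obs(); im=read_camera(n)
    b=im[:,:,::-1]
    if crop: b=b[crop[1]:crop[3],crop[0]:crop[2]]
    if scale!=1: b=cv2.resize(b,None,fx=scale,fy=scale,interpolation=cv2.INTER_CUBIC)
    cv2.imwrite(f'pics/{name}.png',b); return im,o
E
python3 - <<'E'
from h import *
snap('top','top1',(140,130,500,330),2)
for n in ['top','scene']:
  if n=='scene': snap('scene','scene1')
  for t in ['case','lip_edge','well_floor','bay_floor','cover_grip','board_center','spool_a_center','spool_b_center','wax_center','dish','bottle']:
    for d in mark_of(n,t): print(n,t,round(d['conf'],2),W(n,d['position']).round(4))
E
```

```text
top case 0.71 [0.5597 0.0056 0.002 ]
top lip_edge 0.74 [0.4445 0.0077 0.0777]
top lip_edge 0.43 [0.5813 0.0049 0.0883]
top well_floor 0.58 [0.4854 0.0143 0.0113]
top bay_floor 0.96 [0.5774 0.0039 0.0478]
top cover_grip 0.82 [0.5836 0.0056 0.0901]
top cover_grip 0.58 [0.5768 0.0055 0.0449]
top board_center 0.88 [ 4.355e-01 -2.959e-01 -2.000e-04]
top board_center 0.59 [0.4457 0.0097 0.0777]
top spool_a_center 0.77 [0.544  0.3457 0.0289]
top spool_a_center 0.74 [0.5289 0.425  0.0268]
top wax_center 0.51 [0.6357 0.2823 0.0085]
top dish 0.95 [ 0.6417 -0.2403 -0.0044]
scene case 0.56 [0.5519 0.0038 0.0011]
scene lip_edge 0.86 [0.4394 0.009  0.0786]
scene well_floor 0.68 [0.4875 0.0095 0.0049]
scene bay_floor 0.73 [0.4425 0.0119 0.0744]
scene bay_floor 0.68 [0.5756 0.0007 0.043 ]
scene cover_grip 0.76 [0.5807 0.0049 0.0934]
scene board_center 0.59 [ 0.438  -0.2951  0.0047]
scene spool_a_center 0.78 [0.5356 0.3398 0.0286]
scene spool_a_center 0.77 [0.5235 0.4208 0.0263]
scene spool_b_center 0.44 [ 0.7272 -0.1928  0.0027]
scene wax_center 0.72 [0.6354 0.2795 0.0103]
scene dish 0.82 [ 6.462e-01 -2.370e-01  6.000e-04]
scene dish 0.74 [0.636  0.2802 0.0097]
scene bottle 0.56 [ 0.7269 -0.1943  0.0014]
scene bottle 0.26 [0.5813 0.0042 0.0945]
```

View pics/top1.png

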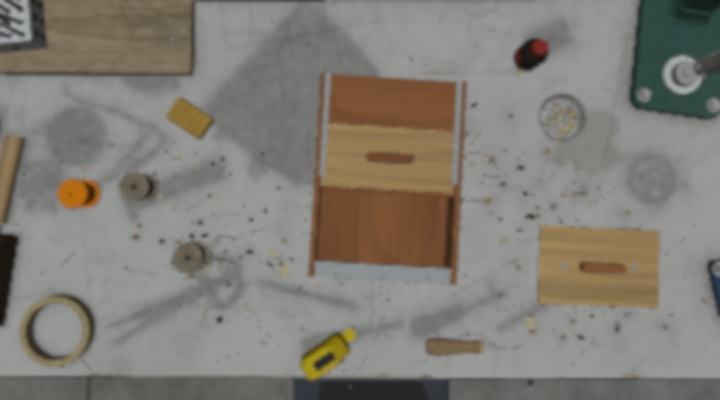

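Run:
```python
from h import *
im=cv2.imread('pics/top0.png')
def c(n,x0,y0,x1,y1,s): cv2.imwrite(f'pics/{n}.png',cv2.resize(im[y0:y1,x0:x1],None,fx=s,fy=s,interpolation=cv2.INTER_CUBIC))
c('c_case',285,155,385,280,4.8)
c('c_sp',160,170,260,275,5)
c('c_bd',395,230,485,295,6)
for t in ['spool_b_center','spool_a_center','wax_center','board_center']:
    pass
```

```text
(no output)
```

View pics/c_case.png

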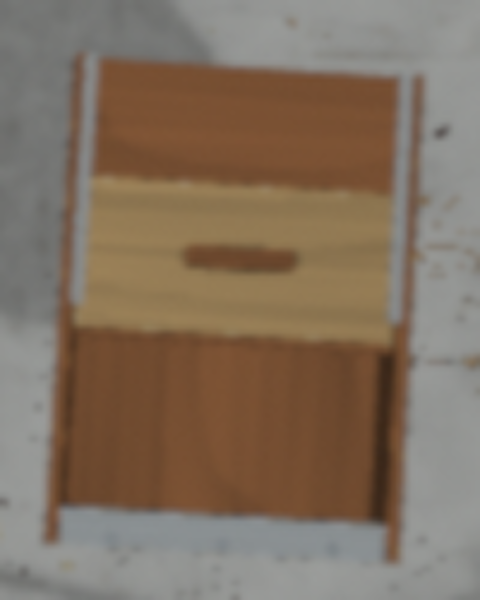

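View pics/c_sp.png

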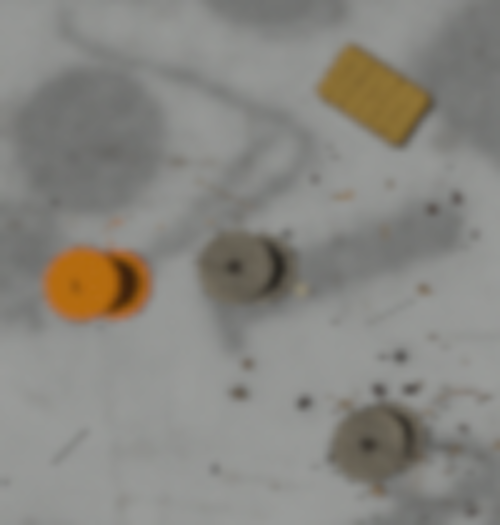

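Run:
```python
from h import *
P=lambda u,v,z:pix('top',285+u/4.8,155+v/4.8,z)[:2]
TL,TR,BL,BR=[P(*a,.084) for a in [(77,57),(423,77),(45,542),(397,562)]]
print(TL,TR,BL,BR,'center',(TL+TR+BL+BR)/4)
for a,b in [(BL,TL),(BR,TR)]: d=b-a; print(np.hypot(*d),np.degrees(np.arctan2(d[1],d[0])))
for a,b in [(BR,BL),(TR,TL)]: d=b-a; print(np.hypot(*d),np.degrees(np.arctan2(d[1],d[0]))-90)
g=P(241,258,.102); print('grip',g)
print('coveredge',P(76,327,.08),P(392,348,.08))
S=lambda u,v,z:pix('top',160+u/5,170+v/5,z)[:2]
for (a,b) in [((198,267),(280,267)),((330,443),(413,443)),((44,285),(130,285))]:
  for h in (.055,.05): print(h,S(*a,h),S(*b,h),np.hypot(*(S(*a,h)-S(*b,h))))
w=[S(*a,.02) for a in [(352,42),(433,100),(402,147),(317,93)]]
print('wax',np.mean(w,0),[ (np.hypot(*(w[i]-w[i-1])),np.degrees(np.arctan2(*(w[i]-w[i-1])[::-1]))) for i in range(4)])
```

```text
[0.689134   0.09542411] [ 0.68078913 -0.09409093] [0.42698976 0.10874481] [ 0.41783552 -0.08018517] center [0.5536871  0.00747321]
0.2624824660614835 -2.9089478344360593
0.26332104307312026 -3.0271485407272194
0.18915163040538271 -2.77398740713798
0.1896986769070663 -2.5212627847395055
grip [0.5793626  0.00602766]
coveredge [0.54205661 0.09397902] [ 0.53248628 -0.07788413]
0.055 [0.53879913 0.36311321] [0.53926021 0.31988735] 0.0432283137789313
0.05 [0.5388482  0.36465982] [0.53931165 0.32121263] 0.04344965722492048
0.055 [0.44679282 0.29080606] [0.4471599  0.24719735] 0.043610248991954474
0.05 [0.44637079 0.29198243] [0.44673975 0.24815044] 0.04383354807416456
0.055 [0.52842835 0.44367031] [0.52889927 0.3985425 ] 0.04513027088178606
0.05 [0.52842432 0.44562941] [0.52889766 0.40027052] 0.045361352985207576
wax [0.63514136 0.27920271] [(np.float64(0.03415719268366711), np.float64(-32.76886140880777)), (np.float64(0.05558907070441281), np.float64(-124.8912218905426)), (np.float64(0.03106378243879966), np.float64(148.06576039540985)), (np.float64(0.05601304380620024), np.float64(58.293007666968904))]
```

```bash
cat >> h.py <<'E'
def down(yawx):
    a=np.radians(yawx); x=np.array([np.cos(a),np.sin(a),0]); z=np.array([0,0,-1.]); return np.stack([x,np.cross(z,x),z],1)
CASE=np.array([.5545,.0065]); CY=-2.8
def case_pt(x,y,z,c=None,yaw=None):
    c=CASE if c is None else c; a=np.radians(CY if yaw is None else yaw)
    return np.array([c[0]+x*np.cos(a)-y*np.sin(a),c[1]+x*np.sin(a)+y*np.cos(a),z])
def plan(p,Rt,n=None,vmax=4.5,wmax=8.,T0=None,show=True):
    """rows from current pose (or T0) to (p,Rt); rounded with feedback"""
    T=tool() if T0 is None else T0.copy(); p=np.asarray(p,float)
    R0=T[:3,:3].copy(); p0=T[:3,3].copy()
    rv=R.from_matrix(R0.T@Rt).as_rotvec(degrees=True)
    need=max(np.linalg.norm(p-p0)*100/vmax,np.linalg.norm(rv)/wmax,1)
    n=n or int(np.ceil(need-1e-6)); rows=[]
    for i in range(1,n+1):
        s=i/n; pg=p0+s*(p-p0); Rg=R0@R.from_rotvec(rv*s,degrees=True).as_matrix()
        d=np.round(T[:3,:3].T@(pg-T[:3,3])*100,2 if i==n else 1); w=np.round(R.from_matrix(T[:3,:3].T@Rg).as_rotvec(degrees=True),1)
        rows.append([*map(float,d),*map(float,w)])
        T[:3,3]+=T[:3,:3]@d/100; T[:3,:3]=T[:3,:3]@R.from_rotvec(w,degrees=True).as_matrix()
    rows=[[0 if abs(v)<1e-9 else (int(v) if v==int(v) else v) for v in r_] for r_ in rows]
    if show:
        for k in range(0,n,10): print(str(rows[k:k+10]).replace(' ',''))
        print('end',T[:3,3].round(4))
    return T
E
python3 - <<'E'
from h import *
plan([.579,.0055,.25],down(87.2))
E
```

```text
[[-3.4,-2.8,-0.3,0,0,4.5],[-3.6,-2.5,-0.3,0,0,4.6],[-3.7,-2.2,-0.3,0,0,4.5],[-4,-1.9,-0.3,0,0,4.5],[-4,-1.5,-0.4,0,0,4.5],[-4.2,-1.3,-0.3,0,0,4.6],[-4.3,-0.9,-0.3,0,0,4.5],[-4.3,-0.6,-0.3,0,0,4.5],[-4.4,-0.2,-0.3,0,0,4.5],[-4.4,0.1,-0.3,0,0,4.6]]
[[-4.3,0.4,-0.3,0,0,4.5],[-4.3,0.8,-0.3,0,0,4.5],[-4.2,1.1,-0.4,0,0,4.5],[-4.2,1.5,-0.3,0,0,4.6],[-3.9,1.8,-0.3,0,0,4.5],[-3.88,2.08,-0.29,0,0,4.5]]
end [0.579  0.0055 0.25  ]
```

Emit:
drive_tool --moves '[[[-3.4, -2.8, -0.3, 0, 0, 4.5], [-3.6, -2.5, -0.3, 0, 0, 4.6], [-3.7, -2.2, -0.3, 0, 0, 4.5], [-4, -1.9, -0.3, 0, 0, 4.5], [-4, -1.5, -0.4, 0, 0, 4.5], [-4.2, -1.3, -0.3, 0, 0, 4.6], [-4.3, -0.9, -0.3, 0, 0, 4.5], [-4.3, -0.6, -0.3, 0, 0, 4.5], [-4.4, -0.2, -0.3, 0, 0, 4.5], [-4.4, 0.1, -0.3, 0, 0, 4.6]]]' --hand 0.6

```text
time_s: 2.35
eef_pos: [0.4479, 0.2304, 0.2316]
ee_rot: [0.0, 0.544, 0.839, 0.0]
wrist_force: [1.7, 0.3, 0.2]
opening: 0.0513
```

Emit:
drive_tool --moves '[[[-4.3, 0.4, -0.3, 0, 0, 4.5], [-4.3, 0.8, -0.3, 0, 0, 4.5], [-4.2, 1.1, -0.4, 0, 0, 4.5], [-4.2, 1.5, -0.3, 0, 0, 4.6], [-3.9, 1.8, -0.3, 0, 0, 4.5], [-3.9, 2.1, -0.3, 0, 0, 4.5], [0, 0, 0, 0, 0, 0], [0, 0, 0, 0, 0, 0]]]'

```text
time_s: 3.15
eef_pos: [0.5794, 0.0041, 0.2499]
ee_rot: [-0.0, 0.725, 0.689, -0.0]
wrist_force: [-0.4, 1.1, -0.2]
opening: 0.0509
```

Run:
```python
from h import *
im,o=snap('wrist','w1'); print(o['eef_pos'],tool(o)[:3,:3].round(3),o['joints'].round(2),o['time_s'])
for t in ['cover_grip','lip_edge','case']:
    for d in mark_of('wrist',t): print(t,round(d['conf'],2),W('wrist',d['position'],o).round(4))
```

```text
[0.57936472 0.00413544 0.24988967] [[ 0.051  0.999 -0.   ]
 [ 0.999 -0.051 -0.   ]
 [-0.    -0.    -1.   ]] [-0.13  0.3   0.09  1.69 -0.03  1.16 -0.08] 3.15
cover_grip 0.72 [0.581  0.0064 0.0925]
cover_grip 0.17 [0.4864 0.0102 0.0115]
lip_edge 0.9 [0.4435 0.0153 0.0825]
case 0.67 [ 0.5538  0.0061 -0.0031]
```

View pics/w1.png

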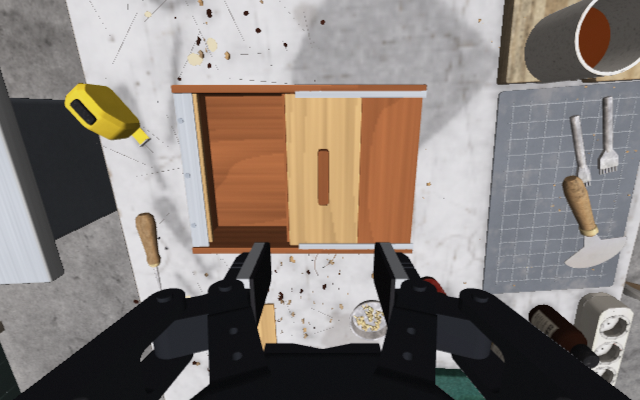

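Run:
```python
from h import *
P=lambda u,v,z:pix('wrist',u,v,z)[:2]
im=cv2.imread('pics/w1.png')
cv2.imwrite('pics/w1c.png',cv2.resize(im[75:260,165:435],None,fx=2.9,fy=2.9,interpolation=cv2.INTER_CUBIC))
```

```text
(no output)
```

View pics/w1c.png

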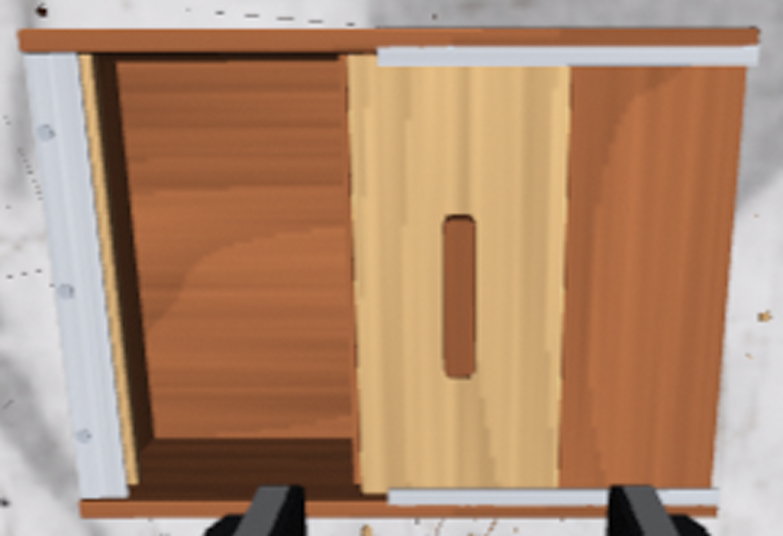

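Run:
```python
from h import *
P=lambda u,v,z:pix('wrist',165+u/2.9,75+v/2.9,z)[:2]
A,B,C,D=[P(*a,.084) for a in [(19,30),(758,27),(80,517),(716,516)]]
print(A,B,C,D,(A+B+C+D)/4)
for a,b in [(A,B),(C,D)]: d=b-a; print(np.hypot(*d),np.degrees(np.arctan2(d[1],d[0])))
for a,b in [(C,A),(D,B)]: d=b-a; print(np.hypot(*d),np.degrees(np.arctan2(d[1],d[0]))-90)
print('grip',(P(459,213,.102)+P(459,378,.102))/2, P(459,213,.102)-P(459,378,.102))
l=[P(79,55,.081),P(127,497,.081)]; print('lip',l,np.mean(l,0)); d=l[0]-l[1]; print(np.degrees(np.arctan2(d[1],d[0]))-90)
```

```text
[0.42748657 0.11000348] [0.69171228 0.099143  ] [ 0.41844556 -0.08085964] [ 0.68367383 -0.09220863] [0.55532956 0.00901955]
0.26444881456746155 -2.353706152324029
0.2654709736448144 -2.450163739716938
0.19107713169136178 -2.7120208426264725
0.19152039433871298 -2.4055097824734446
grip [0.58071696 0.00917092] [0.00269576 0.06177473]
lip [array([0.44639469, 0.10082224]), array([ 0.43813203, -0.07401742])] [0.44226336 0.01340241]
-2.705700315688091
```

```bash
sed -i 's/^CASE=.*/CASE=np.array([.555,.008]); CY=-2.5/' h.py
python3 - <<'E'
from h import *
plan([.5805,.007,.088],down(87.5))
E
```

```text
[[0,0,4.1,0,0,0],[0,0.1,4,0,0,-0.1],[0,0,4.1,0,0,0],[-0.03,0.09,4,0,0,0]]
end [0.5805 0.007  0.088 ]
```

Emit:
drive_tool --moves '[[[0, 0, 4.1, 0, 0, 0], [0, 0.1, 4, 0, 0, -0.1], [0, 0, 4.1, 0, 0, 0], [0, 0, 2, 0, 0, 0], [0, 0.1, 2, 0, 0, 0], [0, 0, 0, 0, 0, 0], [0, 0, 0, 0, 0, 0]]]'

```text
time_s: 4.05
eef_pos: [0.581, 0.0063, 0.0884]
ee_rot: [-0.0, 0.723, 0.691, -0.0]
wrist_force: [1.0, -0.2, -0.2]
opening: 0.0514
```

Emit:
drive_tool --moves '[[[0, 0, 0, 0, 0, 0], [0, 0, 0, 0, 0, 0], [0, 0, 0, 0, 0, 0], [0, 0, 0, 0, 0, 0], [0, 0, 0, 0, 0, 0]]]' --hand 0 --grip_force 40

```text
time_s: 4.55
eef_pos: [0.5814, 0.0052, 0.0884]
ee_rot: [0.0, 0.724, 0.69, 0.0]
wrist_force: [0.2, 0.3, 0.9]
opening: -0.0001
```

Run:
```python
from h import *
snap('wrist','w2'); snap('scene','s2',(220,130,420,290),4)
print(r.get_obs()['eef_pos'])
```

```text
[0.58124178 0.00521072 0.08821361]
```

View pics/w2.png

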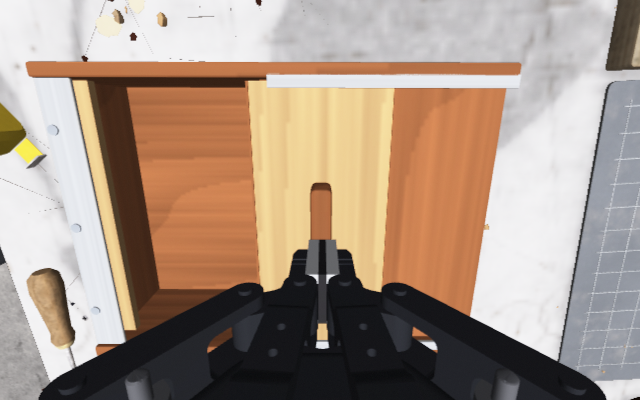

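View pics/s2.png

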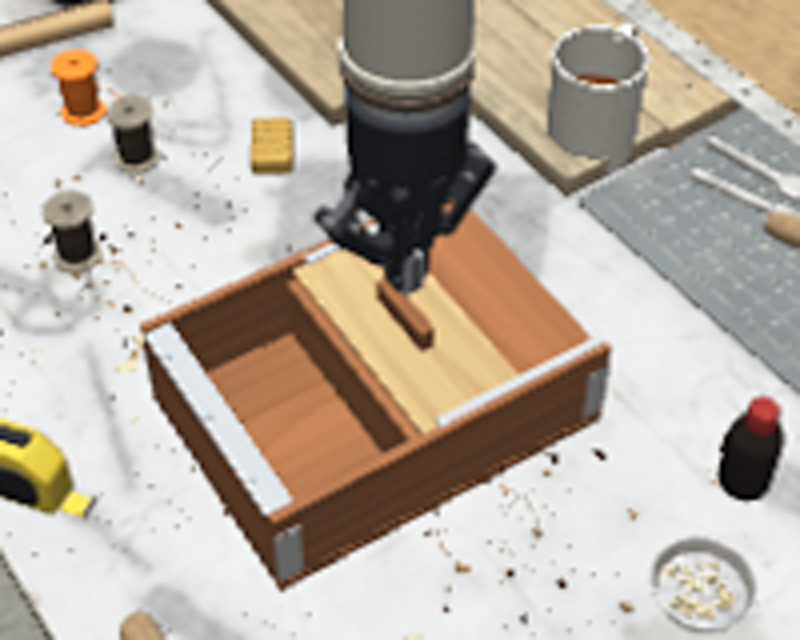

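Run:
```python
from h import *
o=r.get_obs()
for dz in (0,.01,.02,.03,.04): 
    p=tool(o)@np.array([0,0,-dz,1]); print(dz,(proj('scene',p[:3])-[220,130])*4, proj('wrist',p[:3],o))
for y in (-30,30): print((proj('scene',case_pt(.0257,y/1000,.102))-[220,130])*4, proj('wrist',case_pt(.0257,y/1000,.102),o))
print(tool(o).round(4))
```

```text
0 [404.82765497 313.44102816] [320.9108966  231.51731208]
0.01 [404.90592748 303.93076917] [320.85141435 238.04615427]
0.02 [404.98533226 294.28293887] [320.78514278 245.32019867]
0.03 [405.06589403 284.49453041] [320.71084916 253.47475342]
0.04 [405.14763828 274.56244873] [320.62698306 262.67999463]
[426.88729859 327.22799366] [319.92225747 285.06846835]
[379.63149698 272.01274737] [319.42560749 186.1948899 ]
[[ 4.690e-02  9.989e-01  1.000e-04  5.812e-01]
 [ 9.989e-01 -4.690e-02  0.000e+00  5.200e-03]
 [ 0.000e+00  1.000e-04 -1.000e+00  8.820e-02]
 [ 0.000e+00  0.000e+00  0.000e+00  1.000e+00]]
```

Emit:
drive_tool --moves '[[[0, 0, 0.2, 0, 0, 0], [0, 0, 0.2, 0, 0, 0], [0, 0, 0.1, 0, 0, 0], [0, 0, 0, 0, 0, 0]]]'

```text
time_s: 5.05
eef_pos: [0.5809, 0.0053, 0.0827]
ee_rot: [-0.0, 0.723, 0.69, -0.0]
wrist_force: [-0.1, 0.7, -0.5]
opening: 0.0002
```

Emit:
drive_tool --moves '[[[0, 0, 0.1, 0, 0, 0], [0, 0, 0.1, 0, 0, 0], [0, 0, 0.1, 0, 0, 0], [0, 0, 0, 0, 0, 0]]]'

```text
time_s: 5.45
eef_pos: [0.5811, 0.0053, 0.0799]
ee_rot: [-0.0, 0.723, 0.69, -0.0]
wrist_force: [-0.3, 1.1, -0.0]
opening: 0.0001
```

Emit:
drive_tool --moves '[[[0, 0, 0.1, 0, 0, 0], [0, 0, 0.1, 0, 0, 0], [0, 0, 0.1, 0, 0, 0], [0, 0, 0, 0, 0, 0]]]'

```text
time_s: 5.85
eef_pos: [0.5811, 0.0053, 0.0769]
ee_rot: [-0.0, 0.723, 0.69, -0.0]
wrist_force: [-0.2, 0.1, -0.3]
opening: -0.0
```

Run:
```python
from h import *
im,o=snap('scene','s3',(280,160,360,220),9); print(o['eef_pos'],o['wrist_force'])
```

```text
[0.58105935 0.005302   0.07689072] [-0.18171374  0.11537658 -0.25899166]
```

View pics/s3.png

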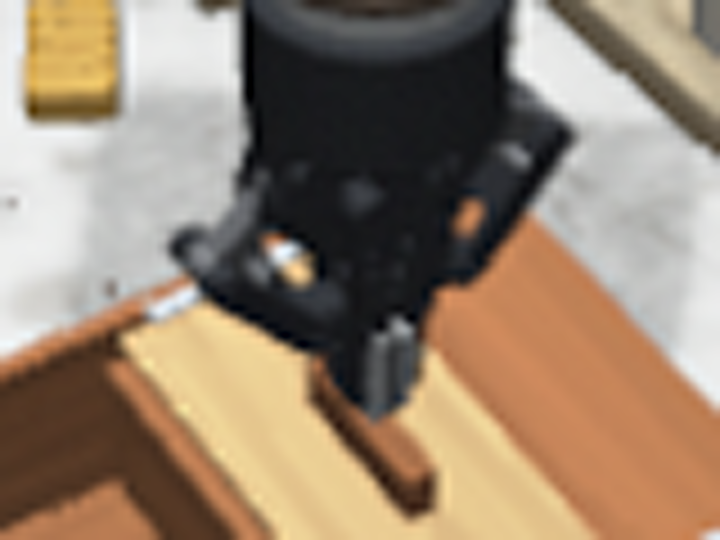

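Emit:
drive_tool --moves '[[[0, 0, 0.1, 0, 0, 0], [0, 0, 0.1, 0, 0, 0], [0, 0, 0, 0, 0, 0]]]'

```text
time_s: 6.2
eef_pos: [0.5811, 0.0053, 0.0749]
ee_rot: [-0.0, 0.723, 0.69, -0.0]
wrist_force: [-0.3, -0.1, 0.3]
opening: -0.0002
```

Emit:
drive_tool --moves '[[[0, 0, 0.1, 0, 0, 0], [0, 0, 0.1, 0, 0, 0], [0, 0, 0, 0, 0, 0]]]'

```text
time_s: 6.5
eef_pos: [0.5811, 0.0053, 0.0729]
ee_rot: [-0.0, 0.723, 0.69, -0.0]
wrist_force: [-0.0, -0.7, -0.8]
opening: 0.0001
```

Emit:
drive_tool --moves '[[[0, 0, 0.1, 0, 0, 0], [0, 0, 0.1, 0, 0, 0], [0, 0, 0, 0, 0, 0]]]'

```text
time_s: 6.8
eef_pos: [0.5813, 0.0053, 0.071]
ee_rot: [-0.0, 0.723, 0.69, 0.0]
wrist_force: [-0.2, -0.6, -0.1]
opening: 0.0003
```

Run:
```python
from h import *
im,o=snap('scene','s4',(280,160,360,220),9); snap('wrist','w4',(230,140,430,300),4)
for dz in (0,.02): print((proj('scene',(tool(o)@[0,0,-dz,1])[:3])-[280,160])*9)
```

```text
[370.48017998 471.14968461]
[370.83085312 429.08513176]
```

View pics/s4.png

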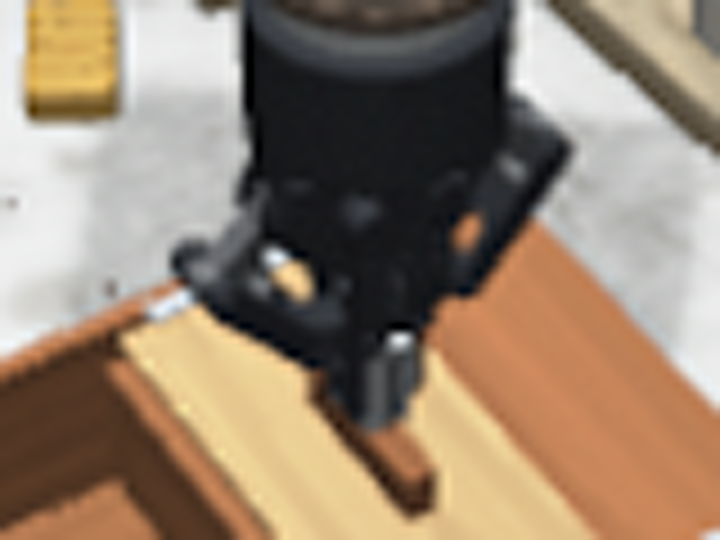

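View pics/w4.png

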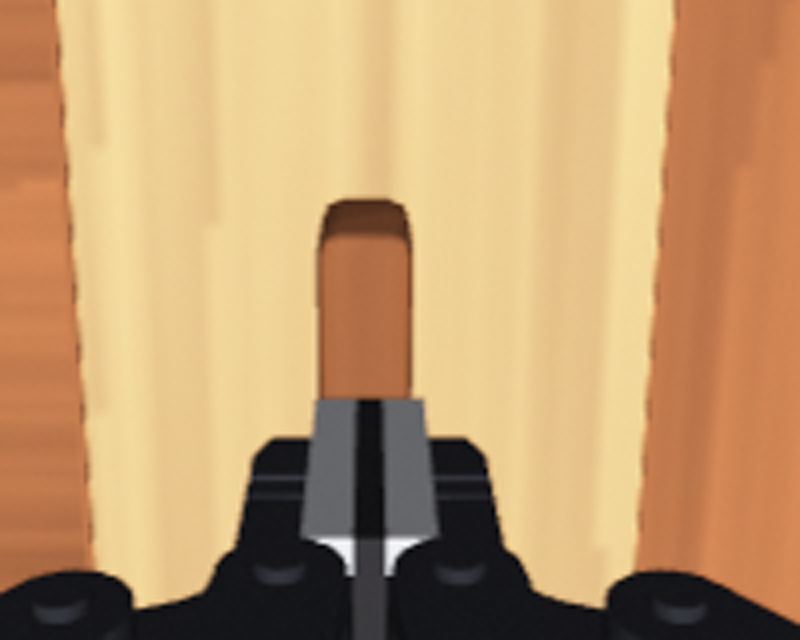

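Emit:
drive_tool --moves '[[[0, 0, 0.1, 0, 0, 0], [0, 0, 0.1, 0, 0, 0], [0, 0, 0, 0, 0, 0]]]'

```text
time_s: 7.2
eef_pos: [0.583, 0.0052, 0.0709]
ee_rot: [0.001, 0.724, 0.69, 0.001]
wrist_force: [-1.3, -0.6, 9.3]
opening: -0.0001
```

Emit:
drive_tool --moves '[[[0, 0, 0.1, 0, 0, 0], [0, 0, 0.1, 0, 0, 0], [0, 0, 0, 0, 0, 0]]]'

```text
time_s: 7.5
eef_pos: [0.5852, 0.0051, 0.0708]
ee_rot: [0.003, 0.724, 0.69, 0.003]
wrist_force: [-1.3, -0.7, 17.4]
opening: -0.0002
```

Run:
```python
from h import *
im,o=snap('scene','s5',(280,160,360,220),9); snap('wrist','w5',(230,140,430,300),4)
print(o['eef_pos'],o['wrist_force'])
```

```text
[0.58519343 0.00508764 0.0707835 ] [-1.30247981 -0.71029022 17.35871873]
```

View pics/s5.png

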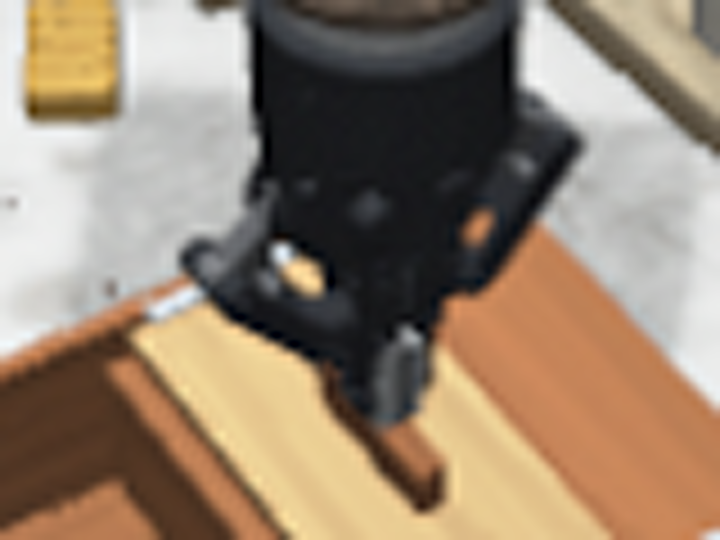

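View pics/w5.png

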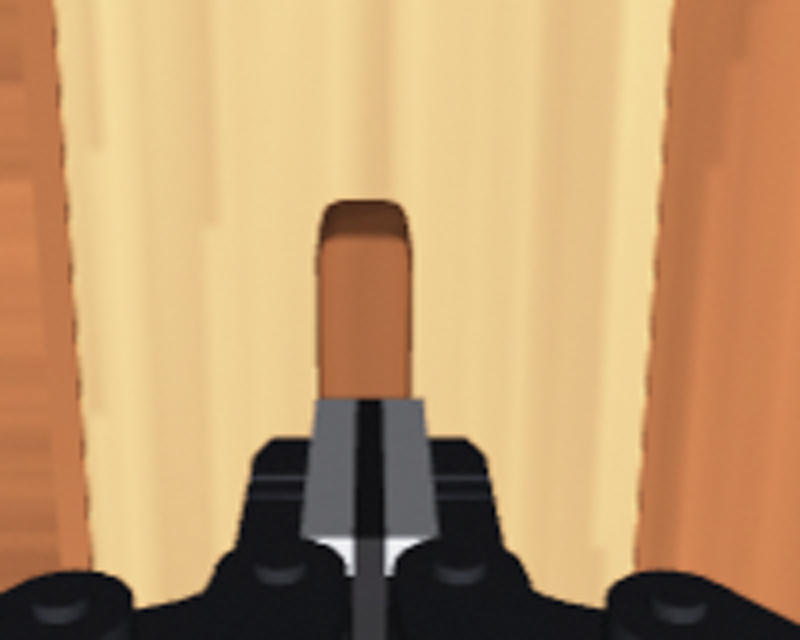

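Emit:
drive_tool --moves '[[[0, 0, -0.5, 0, 0, 0], [0, 0, -2, 0, 0, 0], [0, 0, -3, 0, 0, 0], [0, 0, 0, 0, 0, 0]]]' --hand 0.6

```text
time_s: 8.0
eef_pos: [0.5841, 0.0053, 0.1259]
ee_rot: [0.002, 0.724, 0.69, 0.003]
wrist_force: [0.3, -0.7, 0.8]
opening: 0.0516
```

Run:
```python
from h import *
c=calibration('wrist'); f=200/np.tan(np.radians(c['vertical_fov']/2)); H=np.linalg.inv(c['hand_eye'])
for d in (.0,.01,.02,.03,.04):
    for x in (.011,):
        for y in (0,.007): 
            p=H@[x,y,-d,1]; print(d,x,y,(f*p[0]/p[2]+c['cx']).round(1),(f*p[1]/p[2]+c['cy']).round(1))
im,o=snap('wrist','w6'); print(o['eef_pos'],o['wrist_force'],o['opening'])
for t in ['cover_grip']:
    for d in mark_of('wrist',t): print(t,round(d['conf'],2),W('wrist',d['position'],o).round(4))
```

```text
0.0 0.011 0 320.9 214.4
0.0 0.011 0.007 332.6 214.4
0.01 0.011 0 320.8 220.1
0.01 0.011 0.007 333.2 220.1
0.02 0.011 0 320.8 226.4
0.02 0.011 0.007 333.8 226.4
0.03 0.011 0 320.7 233.6
0.03 0.011 0.007 334.6 233.6
0.04 0.011 0 320.6 241.7
0.04 0.011 0.007 335.4 241.7
[0.5841256  0.00529632 0.12587163] [ 0.32273783 -0.73876037  0.8475646 ] 0.05156477453942472
cover_grip 0.64 [0.5835 0.0053 0.0929]
```

View pics/w6.png

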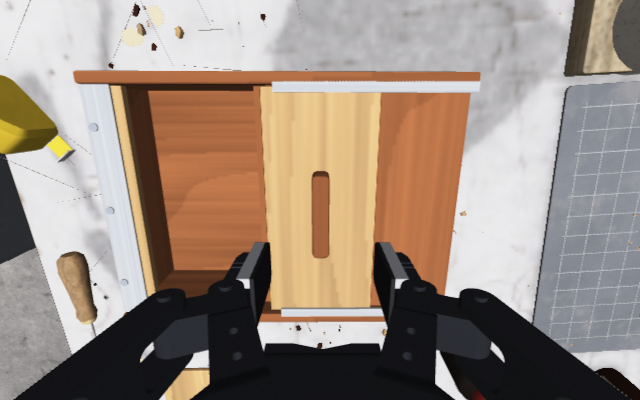

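Emit:
drive_tool --moves '[[[0, 0, 3, 0, 0, 0], [0, 0, 2, 0, 0, 0], [0, 0, 1, 0, 0, 0], [0, 0, 0.8, 0, 0, 0], [0, 0, 0, 0, 0, 0]]]'

```text
time_s: 8.6
eef_pos: [0.5802, 0.0052, 0.0528]
ee_rot: [-0.001, 0.723, 0.69, -0.001]
wrist_force: [-0.0, -0.2, -0.5]
opening: 0.0513
```

Emit:
drive_tool --moves '[[[0, 0, 0, 0, 0, 0], [0, 0, 0, 0, 0, 0], [0, 0, 0, 0, 0, 0], [0, 0, 0, 0, 0, 0], [0, 0, 0, 0, 0, 0]]]' --hand 0

```text
time_s: 9.1
eef_pos: [0.5822, 0.0053, 0.0551]
ee_rot: [0.001, 0.724, 0.69, 0.001]
wrist_force: [-0.1, 1.0, 6.0]
opening: 0.0111
```

Emit:
drive_tool --moves '[[[0, 0.5, -0.2, 0, 0, 0], [0, 0.8, 0, 0, 0, 0], [0, 0.8, 0, 0, 0, 0], [0, 0.8, 0, 0, 0, 0], [0, 0.8, 0, 0, 0, 0], [0, 0.8, 0, 0, 0, 0], [0, 0.8, 0, 0, 0, 0], [0, 0.6, 0, 0, 0, 0], [0, 0, 0, 0, 0, 0]]]'

```text
time_s: 10.0
eef_pos: [0.641, 0.0024, 0.0553]
ee_rot: [0.0, 0.724, 0.69, 0.0]
wrist_force: [0.5, 0.1, -12.4]
opening: 0.0106
```

Emit:
drive_tool --moves '[[[0, 0.4, 0.1, 0, 0, 0], [0, 0.4, 0, 0, 0, 0], [0, 0.2, 0, 0, 0, 0], [0, 0, 0, 0, 0, 0]]]'

```text
time_s: 10.4
eef_pos: [0.6461, 0.0021, 0.0552]
ee_rot: [-0.003, 0.723, 0.69, -0.003]
wrist_force: [-13.0, -0.1, 3.2]
opening: 0.0109
```

Emit:
drive_tool --moves '[[[0, -0.3, 0, 0, 0, 0], [0, 0, 0, 0, 0, 0], [0, 0, 0, 0, 0, 0], [0, 0, -2, 0, 0, 0], [0, 0, -4, 0, 0, 0], [0, 0, -4, 0, 0, 0], [0, 0, -4, 0, 0, 0], [0, 0, 0, 0, 0, 0]]]' --hand 0.6

```text
time_s: 11.2
eef_pos: [0.6529, 0.0021, 0.2034]
ee_rot: [0.005, 0.724, 0.69, 0.005]
wrist_force: [1.1, -0.1, 0.3]
opening: 0.0513
```

Run:
```python
from h import *
print(tool()[:3,3])
plan([.447,.269,.2],down(177.5))
```

```text
[0.65289344 0.00208885 0.2034398 ]
[[2.1,-1.8,0,0.1,0,-7.5],[2.4,-1.5,0,0,0.1,-7.5],[2.5,-1.2,0,0.1,0,-7.5],[2.7,-0.9,0,0,0.1,-7.6],[2.8,-0.5,0.1,0.1,0,-7.5],[2.8,-0.1,0,0,0.1,-7.5],[2.8,0.2,0,0.1,0,-7.5],[2.7,0.6,0,0.1,0.1,-7.5],[2.7,1,0.1,0,0,-7.5],[2.5,1.2,0,0.1,0.1,-7.6]]
[[2.3,1.6,0,0,0,-7.5],[2.06,1.94,0.04,0.1,0.1,-7.5]]
end [0.447 0.269 0.2  ]
```

Emit:
drive_tool --moves '[[[2.1, -1.8, 0, 0, 0, -7.5], [2.4, -1.5, 0, 0, 0, -7.5], [2.5, -1.2, 0, 0, 0, -7.5], [2.7, -0.9, 0, 0, 0, -7.6], [2.8, -0.5, 0.1, 0, 0, -7.5], [2.8, -0.1, 0, 0, 0, -7.5], [2.8, 0.2, 0, 0, 0, -7.5], [2.7, 0.6, 0, 0, 0, -7.5], [2.7, 1, 0.1, 0, 0, -7.5], [2.5, 1.2, 0, 0, 0, -7.6]]]'

```text
time_s: 12.2
eef_pos: [0.4753, 0.2256, 0.1937]
ee_rot: [0.001, 0.149, 0.989, 0.001]
wrist_force: [-0.0, 0.3, 0.1]
opening: 0.0514
```

Emit:
drive_tool --moves '[[[2.3, 1.6, 0, 0, 0, -7.5], [2.1, 1.9, 0, 0, 0, -7.5], [0, 0, 0, 0, 0, 0], [0, 0, 0, 0, 0, 0], [0, 0, 0, 0, 0, 0]]]'

```text
time_s: 12.7
eef_pos: [0.4418, 0.268, 0.1933]
ee_rot: [0.001, 0.023, 1.0, 0.0]
wrist_force: [0.1, -0.2, 0.4]
opening: 0.0515
```

Run:
```python
from h import *
im,o=snap('wrist','w7'); print(o['eef_pos'],o['ee_rot'],o['joints'].round(2),o['time_s'])
for t in ['spool_a_center','spool_b_center','wax_center']:
    for d in mark_of('wrist',t): print(t,round(d['conf'],2),W('wrist',d['position'],o).round(4))
```

```text
[0.44183744 0.26795131 0.19332851] [5.53250486e-04 2.29730799e-02 9.99735931e-01 2.07024009e-05] [-0.31  0.26 -0.33  1.89  0.1   1.01  0.84] 12.7
spool_a_center 0.9 [0.5305 0.4231 0.0276]
spool_a_center 0.77 [0.5406 0.3429 0.0298]
wax_center 0.73 [0.6267 0.2388 0.0124]
wax_center 0.19 [ 0.7303 -0.1937  0.0038]
```

View pics/w7.png

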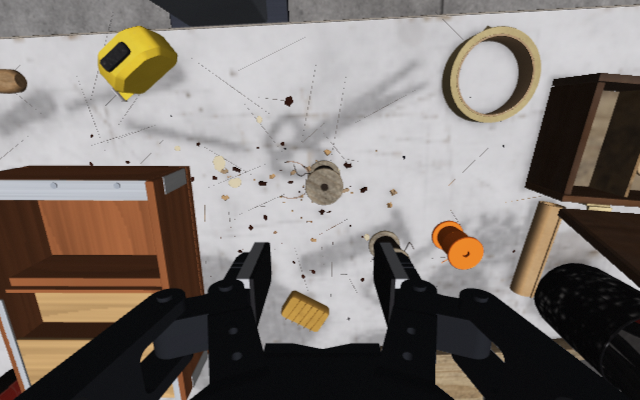

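Run:
```python
from h import *
im=cv2.imread('pics/w7.png'); cv2.imwrite('pics/w7c.png',cv2.resize(im[140:230,270:380],None,fx=6,fy=6,interpolation=cv2.INTER_CUBIC))
print(pix('wrist',324,186,.055))
```

```text
[0.44648189 0.26951216 0.055     ]
```

View pics/w7c.png

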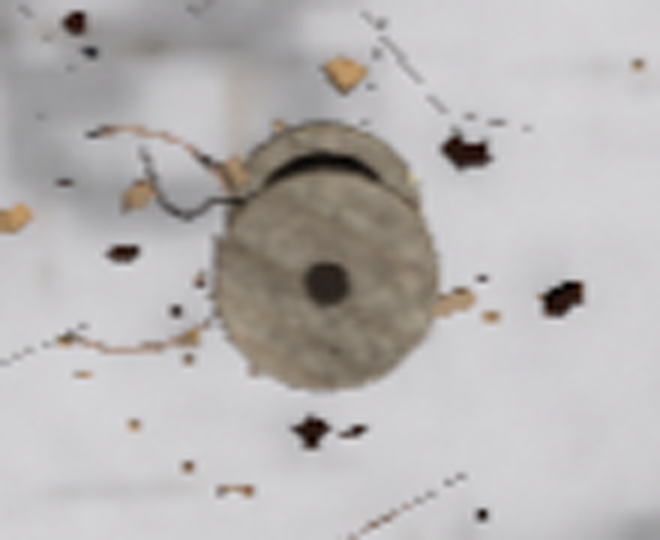

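Run:
```python
from h import *
p=pix('wrist',324.2,187.2,.055); print(p)
plan([p[0],p[1],.012],down(177.5))
```

```text
[0.44777586 0.26966534 0.055     ]
[[-0.1,0,3.6,0,0,0],[-0.2,0.1,3.6,0,0,0],[-0.1,0,3.7,0,0,-0.1],[-0.1,0.1,3.6,0,0,0],[-0.13,0,3.61,0,0,0]]
end [0.4478 0.2696 0.012 ]
```

Emit:
drive_tool --moves '[[[-0.3, 0.1, 3.6, 0, 0, 0], [-0.3, 0.1, 3.6, 0, 0, 0], [0, 0, 3.6, 0, 0, 0], [0, 0, 3.6, 0, 0, 0], [0, 0, 2, 0, 0, 0], [0, 0, 1.6, 0, 0, 0], [0, 0, 0, 0, 0, 0], [0, 0, 0, 0, 0, 0]]]'

```text
time_s: 13.7
eef_pos: [0.447, 0.2703, 0.0131]
ee_rot: [-0.0, 0.022, 1.0, -0.0]
wrist_force: [-0.5, 0.1, 0.3]
opening: 0.051
```

Emit:
drive_tool --moves '[[[0, 0, 0, 0, 0, 0], [0, 0, 0, 0, 0, 0], [0, 0, 0, 0, 0, 0], [0, 0, 0, 0, 0, 0], [0, 0, 0, 0, 0, 0]]]' --hand 0 --grip_force 30

```text
time_s: 14.2
eef_pos: [0.4478, 0.2709, 0.0142]
ee_rot: [0.001, 0.022, 1.0, 0.0]
wrist_force: [-1.5, -1.0, 7.3]
opening: 0.0381
```

Run:
```python
from h import *
im,o=snap('wrist','w8'); print(o['eef_pos'],o['opening']); snap('scene','s8',(190,120,330,225),5)
```

```text
[0.44782923 0.27085076 0.01424058] 0.038112266366970834
```

View pics/w8.png

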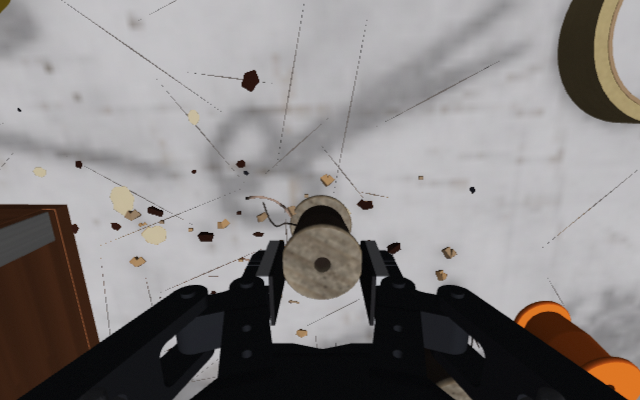

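View pics/s8.png

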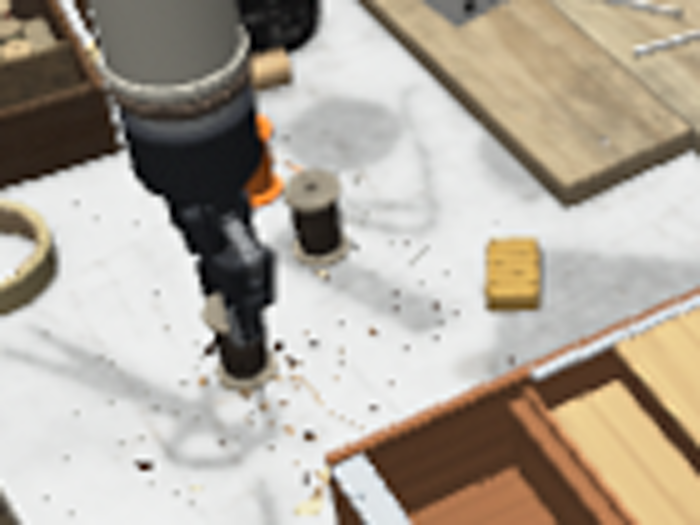

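Emit:
drive_tool --moves '[[[0, 0, -1, 0, 0, 0], [0, 0, -3, 0, 0, 0], [0, 0, -4, 0, 0, 0], [0, 0, -4, 0, 0, 0], [0, 0, -1, 0, 0, 0], [0, 0, 0, 0, 0, 0], [0, 0, 0, 0, 0, 0]]]'

```text
time_s: 15.0
eef_pos: [0.4461, 0.2699, 0.1424]
ee_rot: [-0.0, 0.022, 1.0, -0.0]
wrist_force: [-1.2, -0.9, -1.1]
opening: 0.0375
```

Run:
```python
from h import *
o=r.get_obs(); print(o['eef_pos'],o['opening'])
t=case_pt(-.0665,-.038,.14); print(t)
T=plan(t,down(177.5)); t[2]=.025; plan(t,down(177.5),vmax=3,T0=T)
```

```text
[0.44607685 0.26990425 0.14236642] 0.03746715724345971
[ 0.48690576 -0.02706314  0.14      ]
[[-0.8,-4.2,0,0,0,0],[-0.7,-4.2,0.1,0,0,0],[-0.8,-4.2,0,0,0,0],[-0.8,-4.3,0,0,0,0],[-0.7,-4.2,0.1,0,0,0],[-0.8,-4.2,0,0,0,0],[-0.77,-4.19,0.05,0,-0.1,0]]
end [ 0.4869 -0.0271  0.14  ]
[[0,0,2.9,0,0,0],[0,0,2.9,0,0,0],[0,0,2.8,0,0,0],[0.01,0.01,2.9,0,0,0]]
end [ 0.4869 -0.027   0.025 ]
```

Emit:
drive_tool --moves '[[[-0.8, -4.2, 0, 0, 0, 0], [-0.7, -4.2, 0, 0, 0, 0], [-0.8, -4.2, 0, 0, 0, 0], [-0.8, -4.3, 0, 0, 0, 0], [-0.7, -4.2, 0, 0, 0, 0], [-0.8, -4.2, 0, 0, 0, 0], [-0.8, -4.2, 0, 0, 0, 0], [0, 0, 0, 0, 0, 0], [0, 0, 0, 0, 0, 0]]]'

```text
time_s: 15.9
eef_pos: [0.4863, -0.0277, 0.1411]
ee_rot: [-0.002, 0.023, 1.0, 0.0]
wrist_force: [0.0, -0.2, -0.4]
opening: 0.0375
```

Run:
```python
from h import *
im,o=snap('wrist','w9'); print(o['eef_pos'],o['opening'])
t=case_pt(-.0665,-.038,.025); plan(t,down(177.5),vmax=3)
```

```text
[ 0.4863167  -0.02773313  0.14113535] 0.0374738363546309
[[0,0,2.9,0,-0.1,0],[0,0,2.9,0,0,0],[-0.1,-0.1,2.9,0,-0.1,0],[0.03,0.01,2.94,0,0,0]]
end [ 0.4869 -0.027   0.025 ]
```

View pics/w9.png

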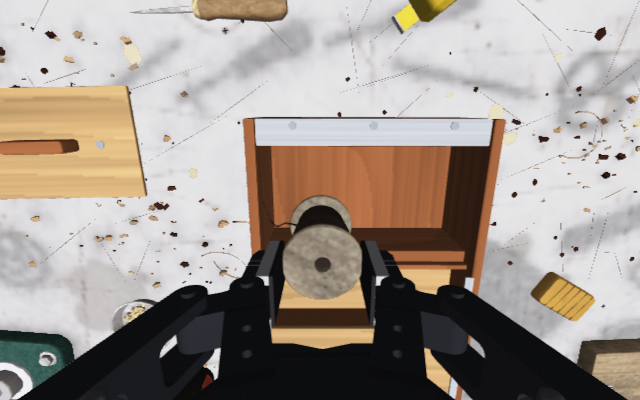

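Emit:
drive_tool --moves '[[[0, 0, 2.9, 0, 0, 0], [0, 0, 2.9, 0, 0, 0], [0, 0, 2.5, 0, 0, 0], [0, 0, 2, 0, 0, 0], [0, 0, 1, 0, 0, 0], [0, 0, 0, 0, 0, 0], [0, 0, 0, 0, 0, 0]]]'

```text
time_s: 16.65
eef_pos: [0.4881, -0.0257, 0.0303]
ee_rot: [-0.0, 0.021, 1.0, 0.0]
wrist_force: [0.0, 0.3, -0.3]
opening: 0.0382
```

Emit:
drive_tool --moves '[[[0, 0, 0.3, 0, 0, 0], [0, 0, 0.3, 0, 0, 0], [0, 0, 0, 0, 0, 0]]]'

```text
time_s: 16.95
eef_pos: [0.4881, -0.0267, 0.0243]
ee_rot: [0.0, 0.022, 1.0, -0.0]
wrist_force: [0.1, 0.2, -0.5]
opening: 0.0379
```

Emit:
drive_tool --moves '[[[0, 0, 0.15, 0, 0, 0], [0, 0, 0, 0, 0, 0], [0, 0, 0, 0, 0, 0]]]'

```text
time_s: 17.25
eef_pos: [0.4886, -0.0268, 0.0233]
ee_rot: [0.001, 0.022, 1.0, -0.0]
wrist_force: [0.1, 0.9, 5.3]
opening: 0.0376
```

Emit:
drive_tool --moves '[[[0, 0, 0, 0, 0, 0], [0, 0, 0, 0, 0, 0], [0, 0, 0, 0, 0, 0], [0, 0, -1, 0, 0, 0], [0, 0, -3, 0, 0, 0], [0, 0, -4, 0, 0, 0], [0, 0, -4, 0, 0, 0], [0, 0, 0, 0, 0, 0], [0, 0, 0, 0, 0, 0]]]' --hand 0.6

```text
time_s: 18.15
eef_pos: [0.4889, -0.0267, 0.1442]
ee_rot: [0.002, 0.022, 1.0, -0.0]
wrist_force: [-0.5, -0.1, -0.7]
opening: 0.0511
```

Run:
```python
from h import *
im,o=snap('wrist','w10'); print(o['eef_pos'],o['opening'])
t=[.540,.343,.17]; plan(t,down(177.5))
```

```text
[ 0.48893015 -0.02668026  0.14419006] 0.05113119330542069
[[-0.4,4.1,-0.3,0,0,0],[-0.4,4.2,-0.3,0,0,0],[-0.4,4.1,-0.3,0,0,0],[-0.4,4.1,-0.3,0,0,0],[-0.4,4.1,-0.3,0,0,0],[-0.4,4.2,-0.3,0,0,0],[-0.4,4.1,-0.3,0,0,0],[-0.4,4.1,-0.3,0,0,0],[-0.41,4.16,-0.31,0,0,0]]
end [0.54  0.343 0.17 ]
```

View pics/w10.png

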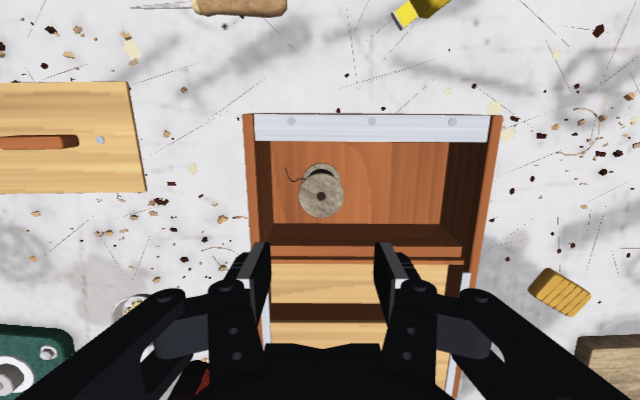

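Spool one stands upright in the well at about (321,188). On to the second.

Emit:
drive_tool --moves '[[[-0.4, 4.1, -0.4, 0, 0, 0], [-0.4, 4.2, -0.4, 0, 0, 0], [-0.4, 4.1, -0.4, 0, 0, 0], [-0.4, 4.1, -0.3, 0, 0, 0], [-0.4, 4.1, -0.3, 0, 0, 0], [-0.4, 4.2, -0.3, 0, 0, 0], [-0.4, 4.1, -0.3, 0, 0, 0], [-0.4, 4.1, -0.3, 0, 0, 0], [-0.4, 4.1, -0.3, 0, 0, 0], [0, 0, 0, 0, 0, 0]]]'

```text
time_s: 19.2
eef_pos: [0.5371, 0.3503, 0.171]
ee_rot: [-0.002, 0.017, 1.0, 0.002]
wrist_force: [-1.2, -0.5, 0.5]
opening: 0.0514
```

Run:
```python
from h import *
im,o=snap('wrist','w11'); print(o['eef_pos'],o['ee_rot'],o['joints'].round(2))
im=cv2.imread('pics/w11.png'); cv2.imwrite('pics/w11c.png',cv2.resize(im[120:250,250:450],None,fx=4,fy=4,interpolation=cv2.INTER_CUBIC))
```

```text
[0.53705019 0.35027018 0.17098596] [-0.00160042  0.01745983  0.99984429  0.00199485] [-0.39  0.5  -0.31  1.61  0.16  1.06  0.79]
```

View pics/w11c.png

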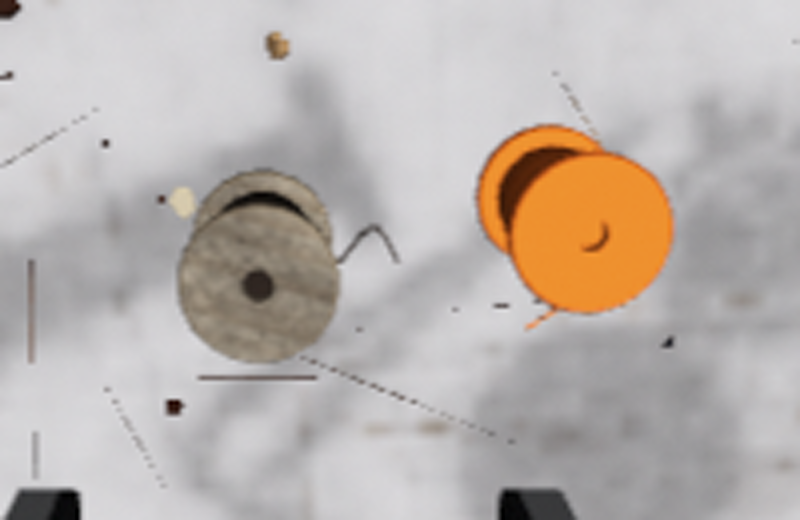

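Run:
```python
from h import *
o=r.get_obs(); print(o['eef_pos'],o['joint_vel'].round(3))
p=pix('wrist',314.5,191.2,.055); print(p)
plan([p[0],p[1],.014],down(177.5))
```

```text
[0.53752269 0.34628892 0.17048223] [ 0.046 -0.023  0.051  0.048  0.015  0.011  0.014]
[0.541556   0.33863978 0.055     ]
[[-0.1,-0.2,3.9,0,-0.1,0.1],[-0.1,-0.2,3.9,0,0,0.1],[-0.2,-0.2,3.9,0,-0.1,0.1],[-0.06,-0.16,3.95,0,0,0.1]]
end [0.5415 0.3386 0.014 ]
```

Emit:
drive_tool --moves '[[[0, 0, 3.5, 0, 0, 0], [0, 0, 3.5, 0, 0, 0], [0, 0, 0, 0, 0, 0], [0, 0, 0, 0, 0, 0], [0, 0, 0, 0, 0, 0]]]'

```text
time_s: 19.75
eef_pos: [0.541, 0.3426, 0.1041]
ee_rot: [0.001, 0.022, 1.0, 0.001]
wrist_force: [0.0, 0.8, -0.0]
opening: 0.0512
```

Run:
```python
from h import *
im,o=snap('wrist','w12',(250,140,450,300),4); print(o['eef_pos'],o['ee_rot'],o['joint_vel'].round(3))
plan([.541,.3425,.014],down(177.5))
```

```text
[0.54101838 0.34261916 0.10409524] [7.82098849e-04 2.20251603e-02 9.99756981e-01 5.10397071e-04] [-0.001 -0.014 -0.004 -0.011  0.001 -0.004 -0.001]
[[0,0,3,0,0,0],[0,0,3,0.1,0.1,0],[0.04,-0.06,3.06,0,0,0]]
end [0.541  0.3425 0.014 ]
```

View pics/w12.png

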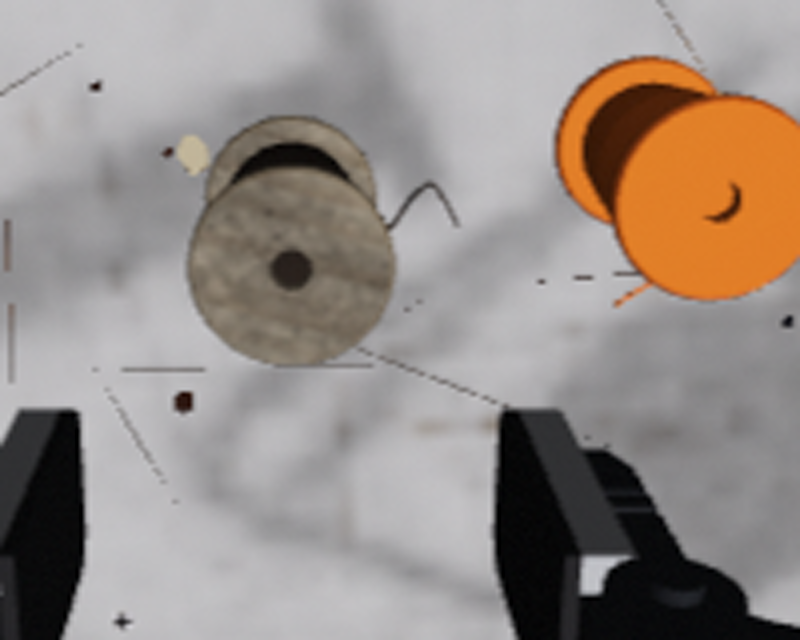

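Run:
```python
from h import *
p=pix('wrist',323,207.2,.055); print(p)
plan([p[0],p[1],.014],down(177.5))
```

```text
[0.54171367 0.34359033 0.055     ]
[[0,0,3,0,0,0],[0,0,3,0.1,0.1,0],[-0.03,0.05,3.06,0,0,0]]
end [0.5418 0.3436 0.014 ]
```

Emit:
drive_tool --moves '[[[0, 0.1, 3, 0, 0, 0], [-0.1, 0, 3, 0, 0, 0], [0, 0, 2, 0, 0, 0], [0, 0, 1.1, 0, 0, 0], [0, 0, 0, 0, 0, 0], [0, 0, 0, 0, 0, 0]]]'

```text
time_s: 20.4
eef_pos: [0.542, 0.3442, 0.0131]
ee_rot: [0.001, 0.022, 1.0, 0.001]
wrist_force: [-0.3, 0.4, -0.1]
opening: 0.051
```

Emit:
drive_tool --moves '[[[0, 0, 0, 0, 0, 0], [0, 0, 0, 0, 0, 0], [0, 0, 0, 0, 0, 0], [0, 0, 0, 0, 0, 0], [0, 0, 0, 0, 0, 0]]]' --hand 0

```text
time_s: 20.9
eef_pos: [0.5424, 0.3444, 0.0136]
ee_rot: [0.001, 0.022, 1.0, 0.001]
wrist_force: [-0.4, -0.3, 5.7]
opening: 0.0375
```

Emit:
drive_tool --moves '[[[0, 0, -1, 0, 0, 0], [0, 0, -3, 0, 0, 0], [0, 0, -4, 0, 0, 0], [0, 0, -4, 0, 0, 0], [0, 0, -1, 0, 0, 0], [0, 0, 0, 0, 0, 0], [0, 0, 0, 0, 0, 0]]]'

```text
time_s: 21.6
eef_pos: [0.5403, 0.3428, 0.1407]
ee_rot: [-0.001, 0.022, 1.0, -0.001]
wrist_force: [-0.4, -0.4, -1.6]
opening: 0.0378
```

Run:
```python
from h import *
im,o=snap('wrist','w13'); print(o['eef_pos'],o['opening'])
t=case_pt(-.0665,.038,.145); print(t)
T=plan(t,down(177.5))
```

```text
[0.54032791 0.34277175 0.14073112] 0.03783923285337151
[0.49022083 0.04886452 0.145     ]
[[0.5,-4.2,-0.1,0,0,0],[0.6,-4.2,0,0,0,0],[0.5,-4.3,-0.1,0,-0.1,0],[0.5,-4.2,-0.1,-0.1,0,0],[0.5,-4.2,0,0,0,0],[0.6,-4.2,-0.1,0,0,0],[0.49,-4.25,-0.07,0,0,0]]
end [0.4902 0.0489 0.145 ]
```

View pics/w13.png

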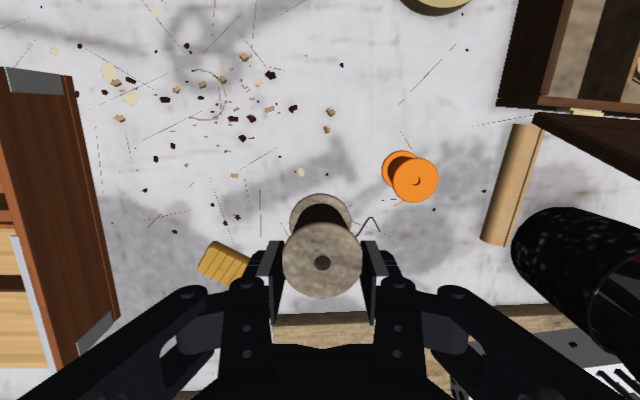

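Emit:
drive_tool --moves '[[[0.5, -4.2, -0.1, 0, 0, 0], [0.6, -4.2, 0, 0, 0, 0], [0.5, -4.3, -0.1, 0, 0, 0], [0.5, -4.2, -0.1, 0, 0, 0], [0.5, -4.2, 0, 0, 0, 0], [0.6, -4.2, -0.1, 0, 0, 0], [0.5, -4.2, 0, 0, 0, 0], [0, 0, 0, 0, 0, 0], [0, 0, 0, 0, 0, 0], [0, 0, 0, 0, 0, 0]]]'

```text
time_s: 22.65
eef_pos: [0.4907, 0.0514, 0.1446]
ee_rot: [-0.001, 0.021, 1.0, 0.0]
wrist_force: [0.5, 0.0, -0.7]
opening: 0.038
```

Run:
```python
from h import *
im,o=snap('wrist','w14'); print(o['eef_pos'],o['opening'])
t=case_pt(-.0665,.038,.03); plan(t,down(177.5),vmax=3)
```

```text
[0.49065049 0.0514182  0.14464037] 0.03799009939755773
[[0,-0.1,2.9,0,0,0],[0,-0.1,2.8,0,0,0.1],[0,0,2.9,0,-0.1,0],[0.04,-0.11,2.88,0,0,0]]
end [0.4902 0.0488 0.03  ]
```

View pics/w14.png

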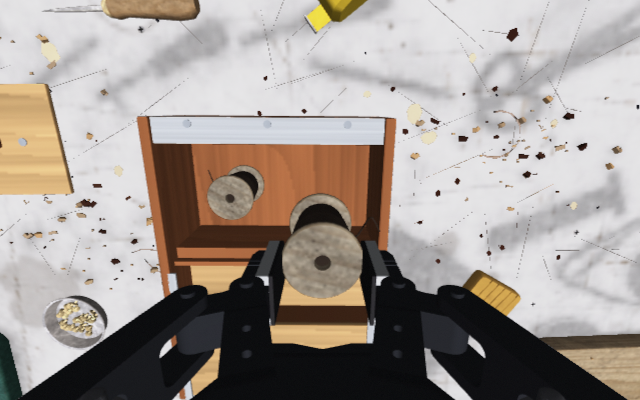

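Emit:
drive_tool --moves '[[[0, -0.1, 2.9, 0, 0, 0], [0, -0.1, 2.9, 0, 0, 0], [0, -0.1, 2.5, 0, 0, 0], [0, 0, 2, 0, 0, 0], [0, 0, 1.2, 0, 0, 0], [0, 0, 0.4, 0, 0, 0], [0, 0, 0, 0, 0, 0], [0, 0, 0, 0, 0, 0]]]'

```text
time_s: 23.5
eef_pos: [0.492, 0.0479, 0.0273]
ee_rot: [0.001, 0.021, 1.0, 0.0]
wrist_force: [-0.4, -0.5, -0.7]
opening: 0.0376
```

Emit:
drive_tool --moves '[[[0, 0, 0.3, 0, 0, 0], [0, 0, 0.2, 0, 0, 0], [0, 0, 0, 0, 0, 0], [0, 0, 0, 0, 0, 0]]]'

```text
time_s: 23.9
eef_pos: [0.4923, 0.0473, 0.0226]
ee_rot: [0.001, 0.022, 1.0, 0.0]
wrist_force: [-0.2, -0.0, 4.7]
opening: 0.0378
```

Emit:
drive_tool --moves '[[[0, 0, 0, 0, 0, 0], [0, 0, 0, 0, 0, 0], [0, 0, 0, 0, 0, 0], [0, 0, -1, 0, 0, 0], [0, 0, -3, 0, 0, 0], [0, 0, -4, 0, 0, 0], [0, 0, -4, 0, 0, 0], [0, 0, 0, 0, 0, 0], [0, 0, 0, 0, 0, 0]]]' --hand 0.6

```text
time_s: 24.8
eef_pos: [0.4921, 0.0474, 0.1432]
ee_rot: [0.002, 0.022, 1.0, 0.0]
wrist_force: [-0.3, 0.0, -0.1]
opening: 0.0511
```

Run:
```python
from h import *
im,o=snap('wrist','w15'); print(o['eef_pos'],o['opening'])
cv2.imwrite('pics/t15.png',cv2.resize(read_camera('top')[165:210,200:270,::-1],None,fx=8,fy=8,interpolation=cv2.INTER_CUBIC))
for n in ('top','wrist'):
  for t in ['wax_center','board_center']:
    for d in mark_of(n,t): print(n,t,round(d['conf'],2),W(n,d['position'],o).round(4))
```

```text
[0.49213738 0.04738798 0.14319832] 0.05114452004826511
top wax_center 0.56 [0.6283 0.2377 0.0113]
top board_center 0.7 [ 0.4336 -0.2963  0.0025]
top board_center 0.45 [0.6473 0.0025 0.0885]
wrist wax_center 0.59 [0.6296 0.2391 0.0118]
```

View pics/w15.png

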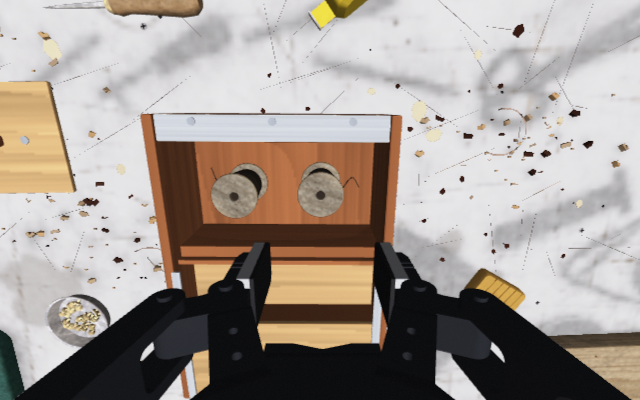

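View pics/t15.png

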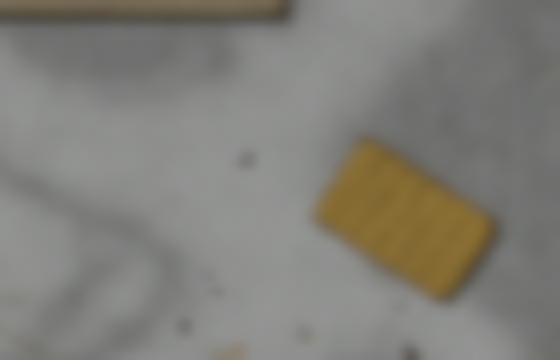

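Run:
```python
from h import *
w=[pix('top',200+u/8,165+v/8,.02)[:2] for u,v in [(368,137),(497,222),(445,300),(315,212)]]
print(np.mean(w,0))
for i in range(4): d=w[i]-w[i-1]; print(np.hypot(*d),np.degrees(np.arctan2(d[1],d[0])))
plan([.6285,.2385,.15],down(177.5+35-2))
```

```text
[0.62700098 0.2359783 ]
0.0317390489325971 -33.73125294814372
0.05382261803368372 -122.70455411444513
0.03237520073610692 147.61710624870133
0.05457684410341107 56.622772690765245
[[-2.2,3.3,-0.2,0,0,-5.5],[-2.4,3,-0.1,0,0,-5.5],[-2.8,2.9,-0.2,0,-0.1,-5.5],[-3,2.5,-0.2,0,0,-5.5],[-3.2,2.2,-0.1,0,0,-5.5],[-3.47,1.94,-0.18,0,0,-5.5]]
end [0.6285 0.2385 0.15  ]
```

Run:
```python
from h import *
plan([.6275,.237,.16],down(147))
```

```text
[[-2.1,3.3,-0.3,0,0,5.1],[-1.9,3.4,-0.4,0,0,5.1],[-1.5,3.6,-0.3,0,-0.1,5.1],[-1.3,3.7,-0.3,0,0,5],[-0.8,3.8,-0.4,0,0,5.1],[-0.58,3.87,-0.28,0,0,5.1]]
end [0.6275 0.2371 0.16  ]
```

Emit:
drive_tool --moves '[[[-2.1, 3.3, -0.3, 0, 0, 5.1], [-1.9, 3.4, -0.4, 0, 0, 5.1], [-1.5, 3.6, -0.3, 0, 0, 5.1], [-1.3, 3.7, -0.3, 0, 0, 5], [-0.8, 3.8, -0.4, 0, 0, 5.1], [-0.6, 3.9, -0.3, 0, 0, 5.1], [0, 0, 0, 0, 0, 0], [0, 0, 0, 0, 0, 0], [0, 0, 0, 0, 0, 0], [0, 0, 0, 0, 0, 0]]]' --hand 0.9

```text
time_s: 26.1
eef_pos: [0.6283, 0.2355, 0.1611]
ee_rot: [-0.0, 0.285, 0.959, -0.001]
wrist_force: [0.5, -0.0, -0.5]
opening: 0.0769
```

Run:
```python
from h import *
im,o=snap('wrist','w16'); print(o['eef_pos'],o['ee_rot'],o['joint_vel'].round(3),o['opening'],o['joints'])
im=cv2.imread('pics/w16.png'); cv2.imwrite('pics/w16c.png',cv2.resize(im[120:280,220:420],None,fx=4,fy=4,interpolation=cv2.INTER_CUBIC))
```

```text
[0.62826986 0.23547529 0.1611382 ] [-3.29199791e-04  2.84537405e-01  9.58664644e-01 -6.76054544e-04] [ 0.002 -0.007 -0.002 -0.004 -0.003 -0.001 -0.003] 0.07690978029332043 [-0.28005705  0.54590992 -0.17008655  1.53467196  0.10097358  1.07097832
  0.51930594]
```

View pics/w16c.png

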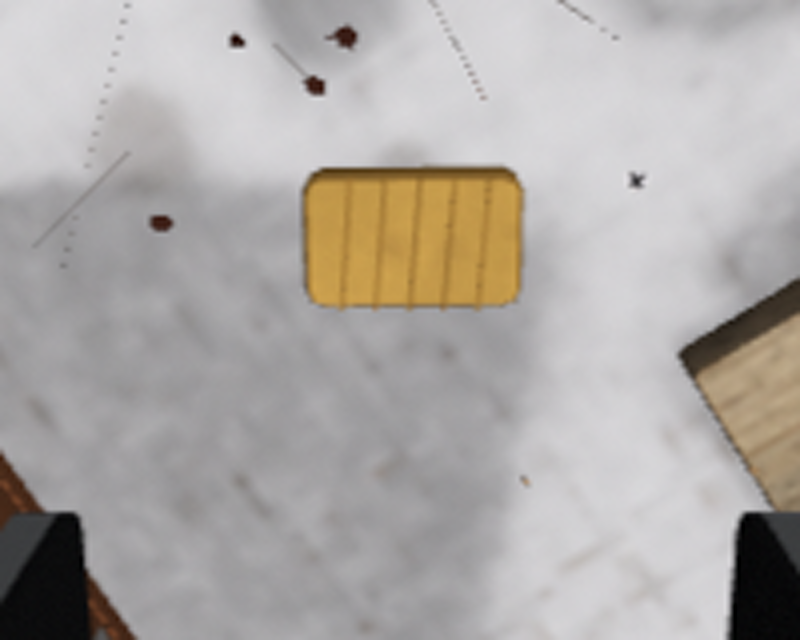

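Run:
```python
from h import *
p=pix('wrist',323,180.5,.02); print(p)
plan([p[0],p[1],-.016],down(147),vmax=4)
```

```text
[0.62898137 0.23640706 0.02      ]
[[0,0,3.5,0,0,0],[0,0,3.6,0,0,0],[0,0.1,3.5,0,0,0],[0,0,3.6,0,0,-0.1],[0,0.01,3.54,-0.1,0,0]]
end [ 0.6289  0.2364 -0.016 ]
```

Emit:
drive_tool --moves '[[[0, 0.1, 3.5, 0, 0, 0], [0, 0, 3.5, 0, 0, 0], [0, 0, 3.5, 0, 0, 0], [0, 0, 3, 0, 0, 0], [0, 0, 2, 0, 0, 0], [0, 0, 1.5, 0, 0, 0], [0, 0, 0.7, 0, 0, 0], [0, 0, 0, 0, 0, 0], [0, 0, 0, 0, 0, 0]]]'

```text
time_s: 27.05
eef_pos: [0.6302, 0.2384, -0.0142]
ee_rot: [0.001, 0.284, 0.959, 0.001]
wrist_force: [0.1, -0.6, 0.8]
opening: 0.0768
```

Run:
```python
from h import *
im,o=snap('wrist','w17'); print(o['eef_pos'],o['wrist_force'],o['opening'])
```

```text
[ 0.63018335  0.23840113 -0.01424077] [ 0.09612498 -0.64796698  0.76859102] 0.0768319473853088
```

View pics/w17.png

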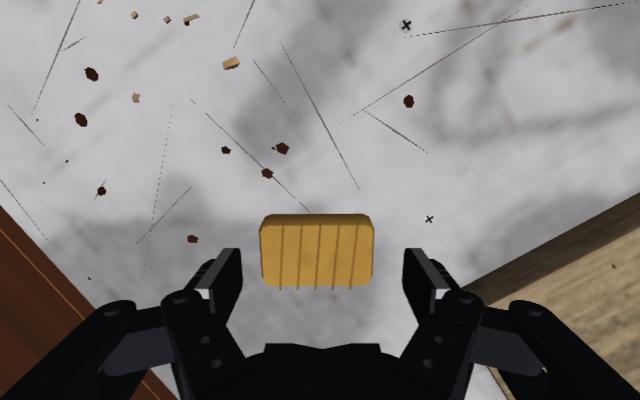

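Run:
```python
from h import *
o=r.get_obs();print(o['eef_pos'])
print(pix('wrist',317,251,.02), (np.linalg.inv(tool(o))@[*pix('wrist',317,251,.02),1]).round(4))
```

```text
[ 0.63044773  0.23855551 -0.0139295 ]
[0.62658107 0.23811798 0.02      ] [ 0.003  -0.0024 -0.0339  1.    ]
```

Emit:
drive_tool --moves '[[[0.2, -0.2, 0.2, 0, 0, 0], [0, 0, 0.2, 0, 0, 0], [0, 0, 0.2, 0, 0, 0], [0, 0, 0, 0, 0, 0]]]'

```text
time_s: 27.5
eef_pos: [0.6262, 0.2375, -0.0217]
ee_rot: [-0.0, 0.284, 0.959, -0.0]
wrist_force: [-0.6, 0.5, -0.9]
opening: 0.0772
```

Emit:
drive_tool --moves '[[[0, 0, 0, 0, 0, 0], [0, 0, 0, 0, 0, 0], [0, 0, 0, 0, 0, 0], [0, 0, 0, 0, 0, 0], [0, 0, 0, 0, 0, 0]]]' --hand 0 --grip_force 30

```text
time_s: 28.0
eef_pos: [0.6268, 0.2377, -0.0212]
ee_rot: [0.0, 0.284, 0.959, 0.0]
wrist_force: [0.1, -0.0, 2.5]
opening: 0.0569
```

Emit:
drive_tool --moves '[[[0, 0, -1, 0, 0, 0], [0, 0, -2, 0, 0, 0], [0, 0, -3, 0, 0, 0], [0, 0, 0, 0, 0, 0], [0, 0, 0, 0, 0, 0]]]'

```text
time_s: 28.5
eef_pos: [0.6272, 0.2378, 0.0398]
ee_rot: [0.001, 0.284, 0.959, 0.001]
wrist_force: [0.3, -1.0, -0.7]
opening: 0.0568
```

Run:
```python
from h import *
im,o=snap('wrist','w18'); print(o['eef_pos'],o['wrist_force'],o['opening'])
```

```text
[0.62716116 0.23780343 0.03981741] [ 0.29167502 -0.97286464 -0.68268797] 0.056819514720181714
```

View pics/w18.png

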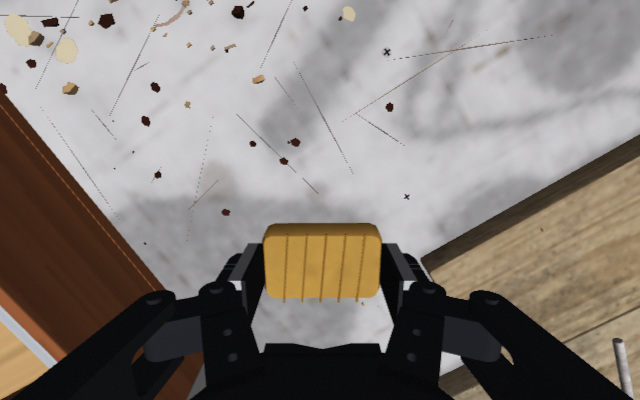

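Run:
```python
from h import *
o=r.get_obs()
p=pix('wrist',322,267,.02+.0612); print((np.linalg.inv(tool(o))@[*p,1]).round(4))
T=plan([.627,.2377,.12],down(147),vmax=4)
plan(case_pt(.022,0,.12),down(177.5),vmax=4,T0=T)
```

```text
[-1.20e-03  1.00e-04 -4.26e-02  1.00e+00]
[[0,0,-2.7,0,0,0],[0,0,-2.7,0,0,0],[-0.05,0.07,-2.74,0,0,0]]
end [0.627  0.2377 0.12  ]
[[-1.4,-3.7,0,0,0,-5.1],[-1.1,-3.8,0,0,0,-5.1],[-0.7,-3.8,0,0,0,-5],[-0.4,-3.9,0,0,0,-5.1],[0,-4,0,0,0,-5.1],[0.33,-3.89,0,0,0,-5.1]]
end [0.577 0.007 0.12 ]
```

Emit:
drive_tool --moves '[[[0, 0, -2.7, 0, 0, 0], [0, 0, -2.7, 0, 0, 0], [0, 0, -2.7, 0, 0, 0], [-1.4, -3.7, 0, 0, 0, -5.1], [-1.1, -3.8, 0, 0, 0, -5.1], [-0.7, -3.8, 0, 0, 0, -5], [-0.4, -3.9, 0, 0, 0, -5.1], [0, -4, 0, 0, 0, -5.1], [0.3, -3.9, 0, 0, 0, -5.1], [0, 0, 0, 0, 0, 0]]]'

```text
time_s: 29.55
eef_pos: [0.5742, -0.0021, 0.1178]
ee_rot: [-0.002, 0.025, 1.0, -0.002]
wrist_force: [-0.7, -1.0, -1.5]
opening: 0.0569
```

Emit:
drive_tool --moves '[[[0, 0, 0, 0, 0, 0], [0, 0, 0, 0, 0, 0]]]'

```text
time_s: 29.75
eef_pos: [0.5764, 0.0082, 0.1189]
ee_rot: [-0.001, 0.021, 1.0, 0.001]
wrist_force: [-0.5, 0.7, -0.5]
opening: 0.0565
```

Run:
```python
from h import *
im,o=snap('wrist','w19'); print(o['eef_pos'],o['wrist_force'],o['opening'])
plan(case_pt(.022,0,.03),down(177.5),vmax=3)
```

```text
[0.57636242 0.00817539 0.11889994] [-0.5266375   0.68217996 -0.48206704] 0.05646902069204039
[[0,-0.1,3,0,0,0],[0,0,2.9,0,0,0.1],[-0.06,-0.07,3.01,0.1,-0.1,0]]
end [0.577  0.0071 0.03  ]
```

View pics/w19.png

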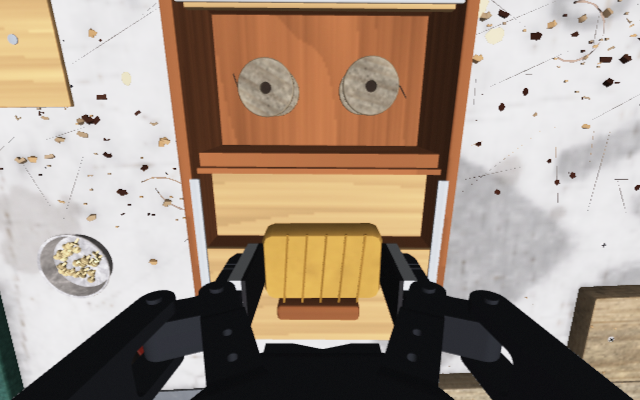

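Run:
```python
from h import *
a=np.radians(CY); c,s=np.cos(a),np.sin(a)
def tocase(p): d=p[:2]-CASE; return np.array([c*d[0]+s*d[1],-s*d[0]+c*d[1]])
for u,v,z in [(206,248,.08),(430,246,.08),(205,171,.073),(430,170,.073),(182,5,.081),(318,310,.102),(240,255,.08)]: print(u,v,tocase(pix('wrist',u,v,z)).round(4))
cv2.imwrite('pics/w19c.png',cv2.resize(cv2.imread('pics/w19.png')[140:270,170:470],None,fx=2.6,fy=2.6,interpolation=cv2.INTER_CUBIC))
```

```text
206 248 [ 0.051  -0.0861]
430 246 [0.0489 0.083 ]
205 171 [-0.0066 -0.0835]
430 170 [-0.0078  0.0796]
182 5 [-0.1102 -0.0839]
318 310 [ 0.0893 -0.0013]
240 255 [ 0.0567 -0.0608]
```

View pics/w19c.png

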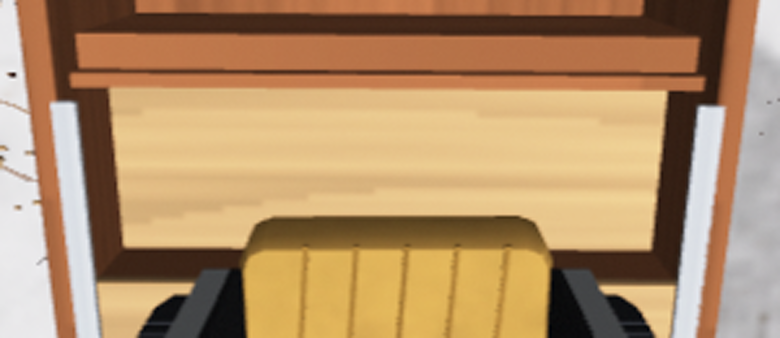

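Emit:
drive_tool --moves '[[[0, -0.1, 3, 0, 0, 0], [0, 0, 2.9, 0, 0, 0], [0, 0, 2, 0, 0, 0], [0, 0, 1, 0, 0, 0], [0, 0, 0.4, 0, 0, 0], [0, 0, 0, 0, 0, 0], [0, 0, 0, 0, 0, 0]]]'

```text
time_s: 30.5
eef_pos: [0.5777, 0.0062, 0.0276]
ee_rot: [0.001, 0.021, 1.0, 0.0]
wrist_force: [0.3, -0.2, -0.7]
opening: 0.0567
```

Emit:
drive_tool --moves '[[[0, 0, 0.3, 0, 0, 0], [0, 0, 0.2, 0, 0, 0], [0, 0, 0, 0, 0, 0], [0, 0, 0, 0, 0, 0]]]'

```text
time_s: 30.9
eef_pos: [0.5776, 0.0057, 0.0228]
ee_rot: [0.001, 0.022, 1.0, -0.0]
wrist_force: [-0.9, 0.3, 6.1]
opening: 0.057
```

Emit:
drive_tool --moves '[[[0, 0, 0, 0, 0, 0], [0, 0, 0, 0, 0, 0], [0, 0, 0, 0, 0, 0], [0, 0, -1, 0, 0, 0], [0, 0, -3, 0, 0, 0], [0, 0, -4, 0, 0, 0], [0, 0, -4, 0, 0, 0], [0, 0, -4, 0, 0, 0], [0, 0, 0, 0, 0, 0], [0, 0, 0, 0, 0, 0]]]' --hand 0.8

```text
time_s: 31.9
eef_pos: [0.5776, 0.0058, 0.1834]
ee_rot: [0.002, 0.022, 1.0, -0.0]
wrist_force: [-0.2, -0.4, -0.4]
opening: 0.0684
```

Run:
```python
from h import *
im,o=snap('wrist','w20'); print(o['eef_pos'],o['wrist_force'],o['opening'])
snap('top','t20',(395,225,495,305),6)
print(mark_of('top','board_center'))
for d in mark_of('top','board_center'): print(d['conf'],W('top',d['position']))
plan([.434,-.296,.2],down(87.5))
```

```text
[0.57762576 0.00575147 0.18337206] [-0.19698323 -0.35548116 -0.40294367] 0.06839508370378097
[{'position': [0.3293, 0.1728, 1.0281], 'conf': 0.78}, {'position': [0.0341, 0.0239, 0.9894], 'conf': 0.35}]
0.78 [ 0.43327424 -0.29358509  0.00178505]
0.35 [0.57598562 0.00418379 0.04396433]
[[1.1,-2.6,-0.2,0,0,7.5],[0.7,-2.6,-0.1,0,0,7.5],[0.4,-2.8,-0.2,0,0,7.5],[0,-2.8,-0.2,-0.1,0,7.5],[-0.4,-2.7,-0.1,0,-0.1,7.5],[-0.7,-2.7,-0.2,0,0,7.5],[-1,-2.6,-0.2,0,0,7.5],[-1.4,-2.4,-0.1,0,0,7.5],[-1.7,-2.2,-0.2,0,0,7.5],[-2,-1.9,-0.2,0,0,7.5]]
[[-2.2,-1.7,-0.1,0,0,7.5],[-2.37,-1.44,-0.18,0,0,7.5]]
end [ 0.434  -0.2959  0.2   ]
```

View pics/w20.png

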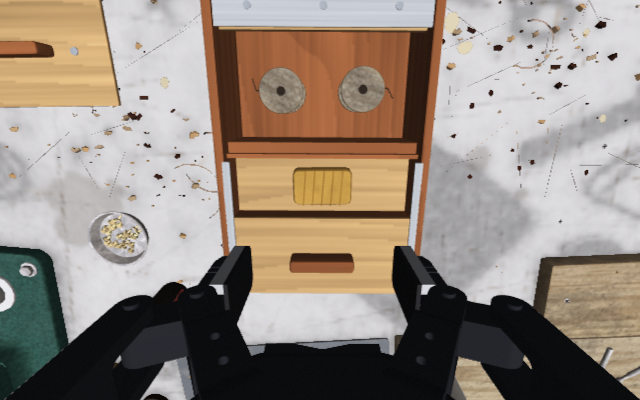

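View pics/t20.png

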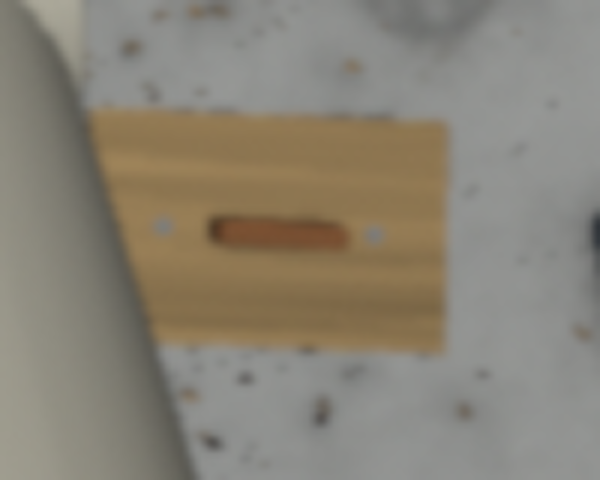

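Wax lies in the bay (322,186), spools in the well. Next the board.

Emit:
drive_tool --moves '[[[1.1, -2.6, -0.2, 0, 0, 7.5], [0.7, -2.6, -0.2, 0, 0, 7.5], [0.4, -2.8, -0.2, 0, 0, 7.5], [0, -2.8, -0.2, 0, 0, 7.5], [-0.4, -2.7, -0.2, 0, 0, 7.5], [-0.7, -2.7, -0.2, 0, 0, 7.5], [-1, -2.6, -0.2, 0, 0, 7.5], [-1.4, -2.4, -0.2, 0, 0, 7.5], [-1.7, -2.2, -0.2, 0, 0, 7.5], [-2, -1.9, -0.2, 0, 0, 7.5]]]' --hand 0.6

```text
time_s: 33.1
eef_pos: [0.4579, -0.2464, 0.2004]
ee_rot: [-0.001, 0.628, 0.778, -0.0]
wrist_force: [-0.4, 0.6, -0.3]
opening: 0.051
```

Emit:
drive_tool --moves '[[[-2.2, -1.7, -0.1, 0, 0, 7.5], [-2.4, -1.4, -0.2, 0, 0, 7.5], [0, 0, 0, 0, 0, 0], [0, 0, 0, 0, 0, 0], [0, 0, 0, 0, 0, 0], [0, 0, 0, 0, 0, 0]]]'

```text
time_s: 33.7
eef_pos: [0.4361, -0.2947, 0.2041]
ee_rot: [-0.001, 0.721, 0.693, 0.0]
wrist_force: [0.5, -0.1, -0.4]
opening: 0.0513
```

Run:
```python
from h import *
im,o=snap('wrist','w21'); print(o['eef_pos'],o['ee_rot'],o['joint_vel'].round(3),o['joints'].round(2))
```

```text
[ 0.43613395 -0.29474078  0.20406932] [-5.80179249e-04  7.21317767e-01  6.92604026e-01  7.24783438e-05] [-0.002 -0.003  0.003 -0.002  0.002  0.    -0.001] [ 0.43  0.24  0.13  1.87 -0.04  1.03  0.54]
```

View pics/w21.png

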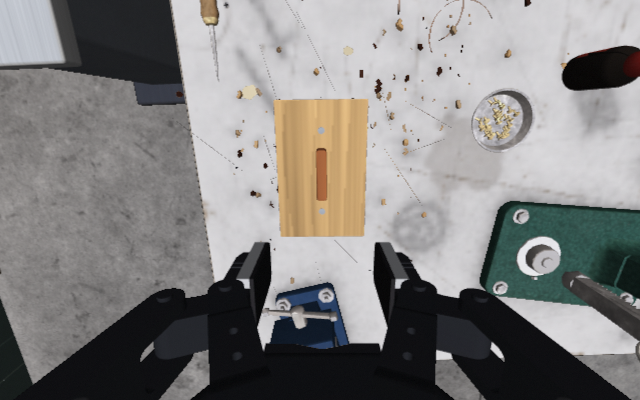

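Run:
```python
from h import *
im=cv2.imread('pics/w21.png'); cv2.imwrite('pics/w21c.png',cv2.resize(im[90:245,265:380],None,fx=3.8,fy=3.8,interpolation=cv2.INTER_CUBIC))
```

```text
(no output)
```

View pics/w21c.png

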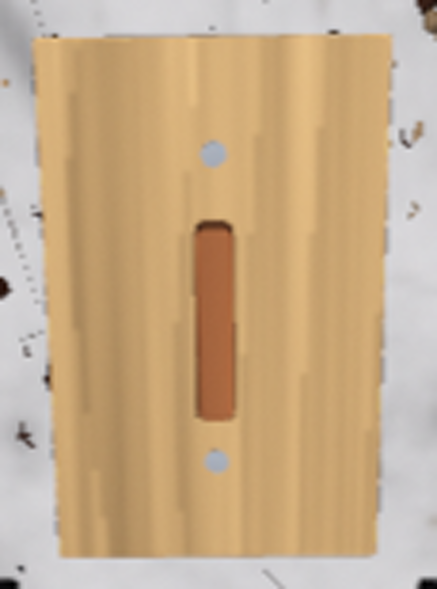

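Run:
```python
from h import *
P=lambda u,v,z:pix('wrist',265+u/3.8,90+v/3.8,z)[:2]
A,B,C,D=[P(*a,.006) for a in [(33,37),(392,35),(62,556),(377,556)]]
print((A+B+C+D)/4)
for a,b in [(A,B),(C,D)]: d=b-a; print(np.hypot(*d),np.degrees(np.arctan2(d[1],d[0])))
for a,b in [(C,A),(D,B)]: d=b-a; print(np.hypot(*d),np.degrees(np.arctan2(d[1],d[0]))-90)
m=(P(214,222,.03)+P(216,420,.03))/2; print(m)
m2=(P(213,154,.006)+P(216,461,.006))/2; d=P(213,154,.006)-P(216,461,.006); print(m2,np.degrees(np.arctan2(d[1],d[0]))-90)
plan([m[0],m[1],.05],down(87.5),vmax=4)
```

```text
[ 0.43648769 -0.29680678]
0.10863424099427726 -1.9984110688386933
0.10801787370985681 -2.2814275719053616
0.1693348848885385 -1.4317105006071813
0.16986345138329403 -1.641829037191485
[ 0.43620837 -0.29556146]
[ 0.43595123 -0.29709219] -1.7722544272014886
[[0,0,3.9,0,0,0],[0,0,3.8,0,0,0.1],[-0.1,0,3.9,0,0,0],[0.03,0.02,3.82,0,0,0.1]]
end [ 0.4362 -0.2956  0.05  ]
```

Emit:
drive_tool --moves '[[[0, 0, 3.9, 0, 0, 0], [-0.1, 0, 3.8, 0, 0, 0], [0, 0, 3.9, 0, 0, 0], [0, 0, 3.8, 0, 0, 0], [0, 0, 3, 0, 0, 0], [0, 0, 2, 0, 0, 0], [0, 0, 1, 0, 0, 0], [0, 0, 0.4, 0, 0, 0], [0, 0, 0, 0, 0, 0], [0, 0, 0, 0, 0, 0]]]'

```text
time_s: 34.75
eef_pos: [0.4366, -0.2976, -0.0124]
ee_rot: [0.001, 0.722, 0.692, 0.0]
wrist_force: [0.2, -0.1, -0.4]
opening: 0.0512
```

Emit:
drive_tool --moves '[[[0, 0, 0.3, 0, 0, 0], [0, 0, 0, 0, 0, 0]]]'

```text
time_s: 34.95
eef_pos: [0.4361, -0.2973, -0.0159]
ee_rot: [0.001, 0.722, 0.692, 0.0]
wrist_force: [0.3, -0.1, 0.3]
opening: 0.0514
```

Emit:
drive_tool --moves '[[[0, 0, 0, 0, 0, 0], [0, 0, 0, 0, 0, 0], [0, 0, 0, 0, 0, 0], [0, 0, 0, 0, 0, 0], [0, 0, 0, 0, 0, 0]]]' --hand 0 --grip_force 70

```text
time_s: 35.45
eef_pos: [0.4358, -0.2972, -0.016]
ee_rot: [0.0, 0.722, 0.692, 0.0]
wrist_force: [-0.8, 0.2, 5.5]
opening: 0.0098
```

Emit:
drive_tool --moves '[[[0, 0, -1, 0, 0, 0], [0, 0, -3, 0, 0, 0], [0, 0, -4, 0, 0, 0], [0, 0, -4, 0, 0, 0], [0, 0, -3, 0, 0, 0], [0, 0, 0, 0, 0, 0], [0, 0, 0, 0, 0, 0], [0, 0, 0, 0, 0, 0]]]'

```text
time_s: 36.25
eef_pos: [0.4345, -0.2963, 0.1323]
ee_rot: [-0.001, 0.722, 0.692, -0.0]
wrist_force: [-0.2, -0.2, -0.1]
opening: 0.0102
```

Run:
```python
from h import *
im,o=snap('wrist','w22'); print(o['eef_pos'],o['ee_rot'],o['opening'],o['wrist_force'],o['torque'])
```

```text
[ 0.43446614 -0.29631696  0.13229518] [-1.30321325e-03  7.22238849e-01  6.91642411e-01 -3.49517239e-04] 0.010227600596377897 [-0.22996309 -0.24924503 -0.0677299 ] [ 0.042682    0.00038966 -0.01093665]
```

View pics/w22.png

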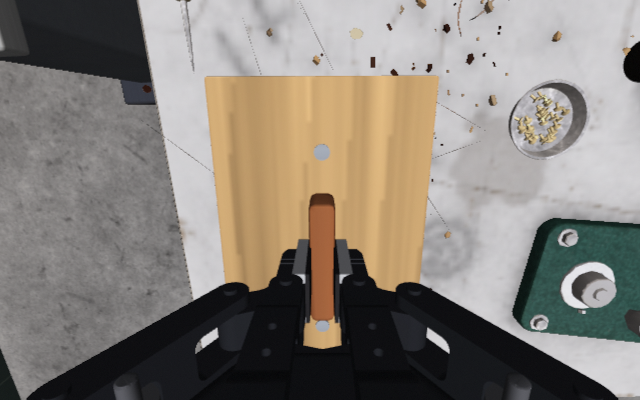

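Run:
```python
from h import *
im=cv2.imread('pics/w22.png'); cv2.imwrite('pics/w22c.png',cv2.resize(im[60:300,190:450],None,fx=3,fy=3,interpolation=cv2.INTER_CUBIC))
```

```text
(no output)
```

View pics/w22c.png

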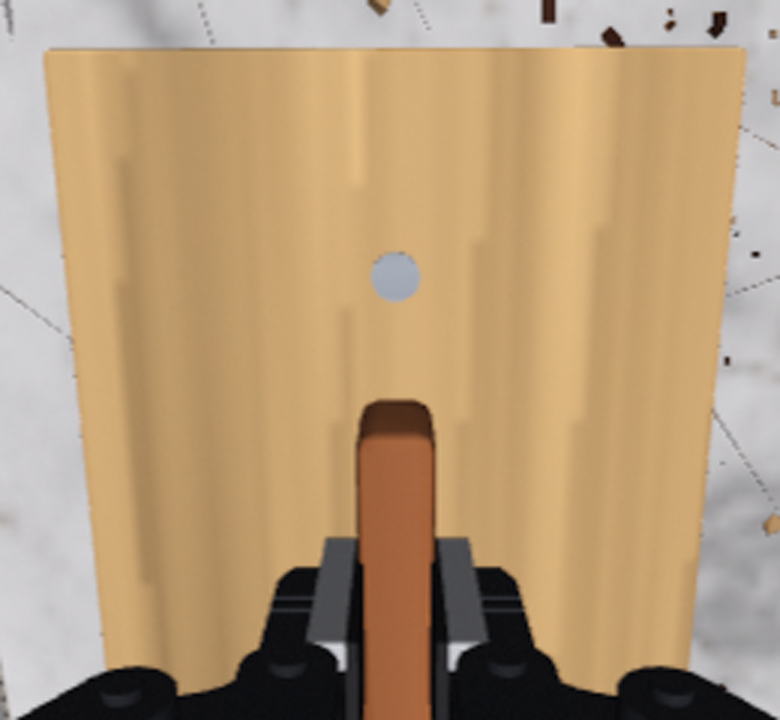

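Run:
```python
from h import *
c=calibration('wrist'); f=200/np.tan(np.radians(c['vertical_fov']/2)); H=c['hand_eye']
def ray(u,v,z):
    d=H[:3,:3]@[(190+u/3-c['cx'])/f,(60+v/3-c['cy'])/f,1]; return H[:3,3]+d*(z-H[2,3])/d[2]
for z in (-.018,-.02,-.022,-.025,-.028):
    A,B=ray(45,50,z),ray(746,47,z); C,D=ray(104,640,z),ray(691,640,z)
    print(z,np.linalg.norm(A-B)*1e3,(A*1e3).round(1),(B*1e3).round(1),(C*1e3).round(1),(D*1e3).round(1))
```

```text
-0.018 110.665428515664 [ 86.  -54.8 -18. ] [ 86.5  55.8 -18. ] [-18.3 -54.6 -18. ] [-18.2  56.5 -18. ]
-0.02 109.25297765573745 [ 85.8 -54.1 -20. ] [ 86.3  55.1 -20. ] [-17.1 -53.9 -20. ] [-17.   55.8 -20. ]
-0.022 107.84052679581092 [ 85.6 -53.4 -22. ] [ 86.1  54.4 -22. ] [-16.  -53.2 -22. ] [-15.9  55.1 -22. ]
-0.025 105.7218505059211 [ 85.3 -52.4 -25. ] [ 85.8  53.3 -25. ] [-14.3 -52.2 -25. ] [-14.2  54.  -25. ]
-0.028 103.60317421603129 [ 85.  -51.3 -28. ] [ 85.5  52.3 -28. ] [-12.6 -51.1 -28. ] [-12.5  53.  -28. ]
```

```bash
cat >> h.py <<'E'
CB=np.array([.5553,.0090]); YB=-2.5; BOFF=np.array([.001,.0006,-.019]); BYAW=.26
def bpose(xb,zb,th,dy=0):
    """tool pose so that board hook-bottom corner is at case (xb,zb) [mm], tilt th deg"""
    t=np.radians(th); c,s=np.cos(t),np.sin(t)
    cen=np.array([xb+54.5*c-3*s,dy,zb+54.5*s+3*c])/1000
    Rc=np.stack([[0,1,0],[c,0,s],[s,0,-c]],1)   # tool axes in case frame
    Rw=R.from_euler('z',YB,degrees=True).as_matrix()@Rc@R.from_euler('z',BYAW,degrees=True).as_matrix()
    cw=case_pt(*cen[:2],cen[2],CB,YB)
    return cw-Rw@BOFF,Rw
E
python3 - <<'E'
from h import *
p,Rw=bpose(-103,125,0); print(p); T=plan(p,Rw)
p,Rw=bpose(-103,110,14); print(p,Rw.round(3)); T=plan(p,Rw,vmax=3,wmax=5,T0=T)
E
```

```text
[0.5061987  0.01014559 0.109     ]
[[3.9,0.7,0.3,0,0,0],[3.8,0.8,0.3,0,0,0.1],[3.9,0.7,0.3,-0.1,0,0],[3.9,0.7,0.3,0,0,0],[3.8,0.7,0.3,0,-0.1,0.1],[3.9,0.8,0.2,0,0,0],[3.9,0.7,0.3,0,0,0],[3.83,0.69,0.32,-0.1,0,0.1]]
end [0.5062 0.0101 0.109 ]
[0.50846637 0.01004658 0.10751376] [[ 0.048  0.969  0.242]
 [ 0.999 -0.047 -0.011]
 [ 0.001  0.242 -0.97 ]]
[[0,0.1,0,-4.7,0,0],[0,0,0.1,-4.6,0.1,0],[0,0.11,0.06,-4.7,0,0]]
end [0.5084 0.01   0.1076]
```

Emit:
drive_tool --moves '[[[3.9, 0.7, 0, 0, 0, 0], [3.8, 0.8, 0, 0, 0, 0.1], [3.9, 0.7, 0, 0, 0, 0], [3.9, 0.7, 0, 0, 0, 0], [3.8, 0.7, 0, 0, 0, 0.1], [3.9, 0.8, 0, 0, 0, 0], [3.9, 0.7, 0, 0, 0, 0], [3.8, 0.7, 0, 0, 0, 0.1], [0, 0, 0, 0, 0, 0]]]'

```text
time_s: 37.2
eef_pos: [0.5075, 0.0161, 0.1322]
ee_rot: [-0.002, 0.721, 0.693, 0.0]
wrist_force: [1.2, -0.0, -1.1]
opening: 0.0101
```

Emit:
drive_tool --moves '[[[0, 0, 0, -4.7, 0, 0], [0, 0, 0, -4.6, 0, 0], [0, 0, 0, -4.7, 0, 0], [0, 0, 0, 0, 0, 0], [0, 0, 0, 0, 0, 0], [0, 0, 0, 0, 0, 0]]]'

```text
time_s: 37.8
eef_pos: [0.5087, 0.0088, 0.1338]
ee_rot: [0.088, 0.719, 0.684, 0.084]
wrist_force: [0.7, -0.7, -1.9]
opening: 0.0101
```

Run:
```python
from h import *
im,o=snap('wrist','w23'); print(o['eef_pos'],tool(o)[:3,:3].round(4),o['opening'],o['joints'].round(2),o['joint_vel'].round(3))
p,Rw=bpose(-103,100,14); T=plan(p,Rw,vmax=2.5,wmax=5)
snap('scene','s23',(200,100,440,280),3)
```

```text
[0.50873014 0.0087615  0.13375439] [[ 4.900e-02  9.693e-01  2.411e-01]
 [ 9.988e-01 -4.750e-02 -1.180e-02]
 [ 1.000e-04  2.414e-01 -9.704e-01]] 0.010123514217660544 [-0.08  0.16 -0.02  2.19  0.07  0.54 -0.2 ] [ 0.001  0.003 -0.001 -0.007  0.001 -0.006 -0.003]
[[0.1,-0.5,1.8,0,0,0],[0.02,-0.42,1.71,0,0.1,0]]
end [0.5085 0.01   0.0975]
```

View pics/w23.png

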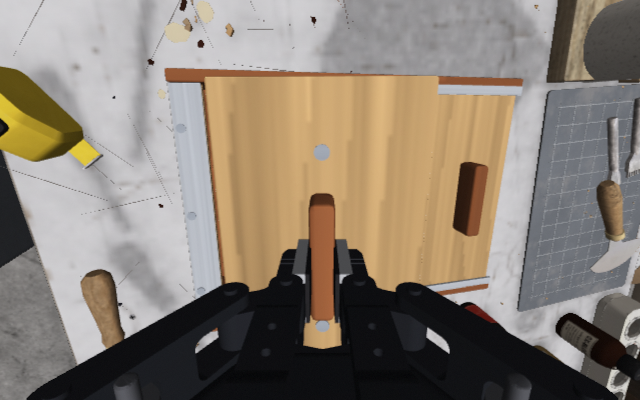

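View pics/s23.png

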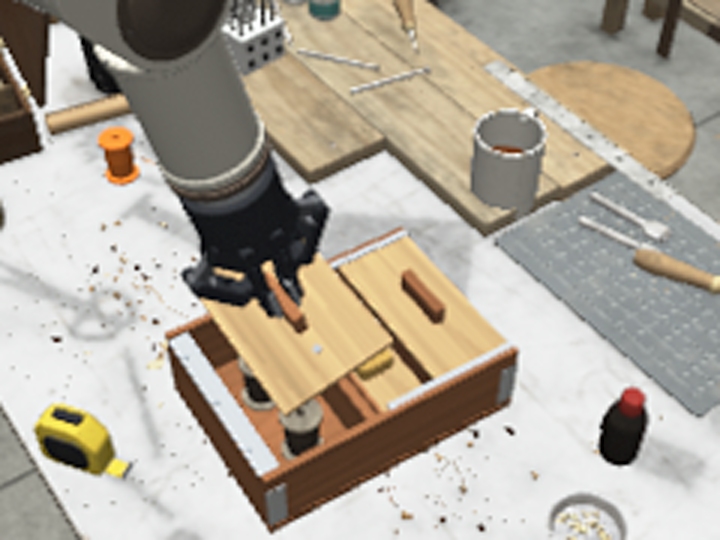

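Emit:
drive_tool --moves '[[[0.1, -0.5, 1.8, 0, 0, 0], [0, -0.4, 1.7, 0, 0, 0], [0, -0.3, 1, 0, 0, 0], [0, 0, 0, 0, 0, 0], [0, 0, 0, 0, 0, 0], [0, 0, 0, 0, 0, 0]]]'

```text
time_s: 38.5
eef_pos: [0.5078, 0.01, 0.0878]
ee_rot: [0.089, 0.719, 0.684, 0.085]
wrist_force: [-0.1, 0.1, -0.3]
opening: 0.0102
```

Run:
```python
from h import *
im,o=snap('wrist','w24'); print(o['eef_pos'],tool(o)[:3,:3].round(4))
im=cv2.imread('pics/w24.png'); cv2.imwrite('pics/w24c.png',cv2.resize(im[40:130,130:550],None,fx=1.9,fy=5,interpolation=cv2.INTER_CUBIC))
snap('scene','s24',(240,140,400,280),5)
p,Rw=bpose(-103,72,14); T=plan(p,Rw,vmax=2.5,wmax=5)
```

```text
[0.50776412 0.01001419 0.08779816] [[ 4.870e-02  9.688e-01  2.429e-01]
 [ 9.988e-01 -4.730e-02 -1.160e-02]
 [ 2.000e-04  2.432e-01 -9.700e-01]]
[[0.01,-0.37,1.8,0.1,0.1,0]]
end [0.5085 0.0101 0.0695]
```

View pics/w24c.png

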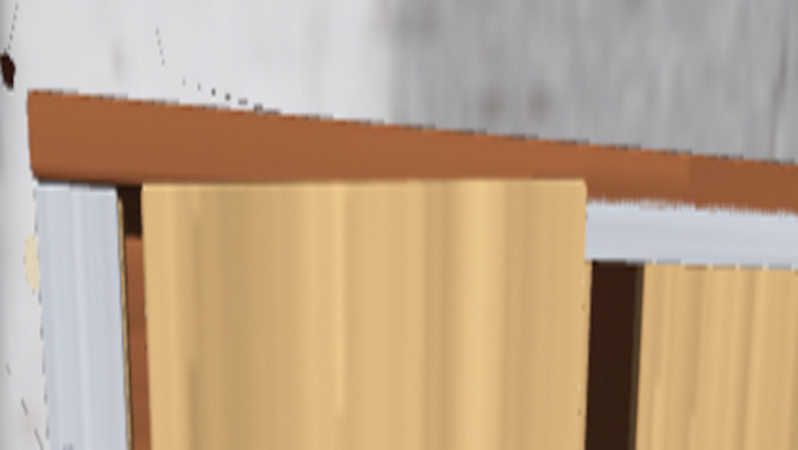

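View pics/s24.png

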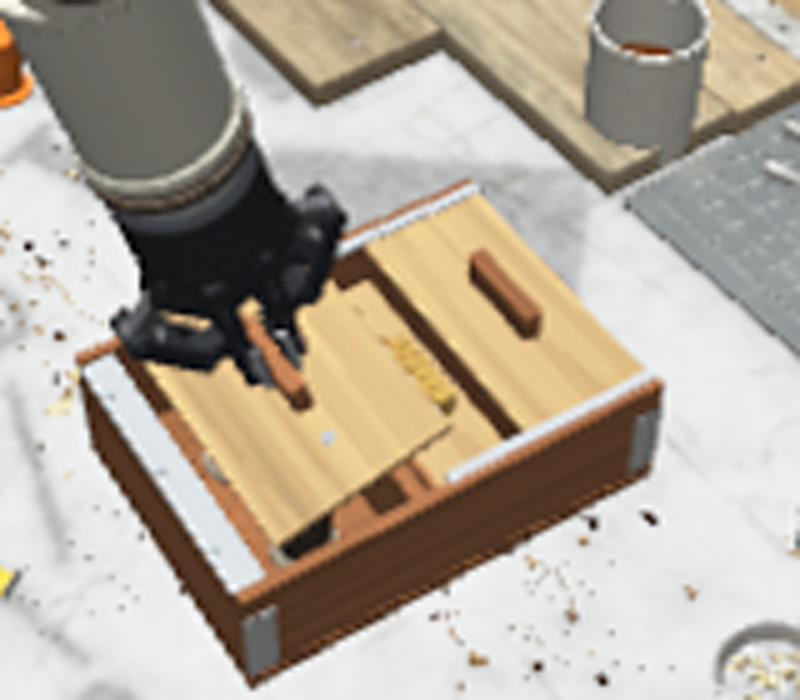

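Run:
```python
from h import *
a=np.radians(YB); c,s=np.cos(a),np.sin(a)
def tocase(p): d=p[:2]-CB; return (np.array([c*d[0]+s*d[1],-s*d[0]+c*d[1]])*1e3).round(1)
for u,v,z in [(205.3,76.6,.0957),(438.4,76,.122),(148.4,75.6,.084),(205.3,76.6,.084),(440,80,.084),(145,58,.084),(500,69,.084)]: print(u,v,z,tocase(pix('wrist',u,v,z)))
p,Rw=bpose(-103,90,14); print(p)
```

```text
205.3 76.6 0.0957 [-104.    84.9]
438.4 76 0.122 [ 0.6 84.7]
148.4 75.6 0.084 [-130.8   85.9]
205.3 76.6 0.084 [-105.1   86. ]
440 80 0.084 [27.1 86.7]
145 58 0.084 [-131.1   93.6]
500 69 0.084 [68.4 93.8]
[0.50846637 0.01004658 0.08751376]
```

Run:
```python
from h import *
p,Rw=bpose(-103,74,14,-1.2); T=plan(p,Rw,n=3)
p,Rw=bpose(-103,69,14,-1.2); T=plan(p,Rw,n=2,T0=T)
p,Rw=bpose(-120,69,14,-1.2); T=plan(p,Rw,n=4,T0=T)
```

```text
[[0,-0.1,0.5,0,0,0],[-0.1,-0.1,0.6,0.1,0,0],[-0.01,-0.12,0.51,0,0.1,0]]
end [0.5084 0.0089 0.0715]
[[0,-0.1,0.2,0,0,0],[-0.01,-0.02,0.28,0,0,0]]
end [0.5084 0.0088 0.0665]
[[0,-0.4,-0.1,0,0,0],[0,-0.4,-0.1,0,0,0],[0,-0.4,-0.1,0,0,0],[0,-0.45,-0.11,0,0,0]]
end [0.4914 0.0096 0.0665]
```

Emit:
drive_tool --moves '[[[0, -0.1, 0.5, 0, 0, 0], [-0.1, -0.1, 0.6, 0, 0, 0], [0, -0.1, 0.5, 0, 0, 0], [0, -0.1, 0.2, 0, 0, 0], [0, 0, 0.2, 0, 0, 0], [0, 0, 0, 0, 0, 0], [0, 0, 0, 0, 0, 0]]]'

```text
time_s: 39.3
eef_pos: [0.5079, 0.009, 0.0667]
ee_rot: [0.088, 0.719, 0.685, 0.084]
wrist_force: [-0.3, 0.6, -1.7]
opening: 0.01
```

Run:
```python
from h import *
im,o=snap('wrist','w25'); print(o['eef_pos'],tool(o)[:3,:3].round(4),o['wrist_force'],o['torque'])
im=cv2.imread('pics/w25.png'); cv2.imwrite('pics/w25c.png',cv2.resize(im[40:130,130:550],None,fx=1.9,fy=5,interpolation=cv2.INTER_CUBIC))
snap('scene','s25',(240,140,400,280),5)
p,Rw=bpose(-120,69,14,-1.2); T=plan(p,Rw,n=4)
```

```text
[0.50785851 0.00897892 0.06665056] [[ 0.0485  0.9692  0.2416]
 [ 0.9988 -0.0471 -0.0117]
 [ 0.      0.2419 -0.9703]] [-0.28201201  0.55943082 -1.70533864] [0.04269048 0.33542623 0.00537678]
[[0,-0.4,-0.1,0,0,0],[0,-0.4,-0.1,0,0,0],[0,-0.4,-0.1,0,0,0],[-0.02,-0.41,-0.07,0,0.1,0]]
end [0.4915 0.0096 0.0665]
```

View pics/w25c.png

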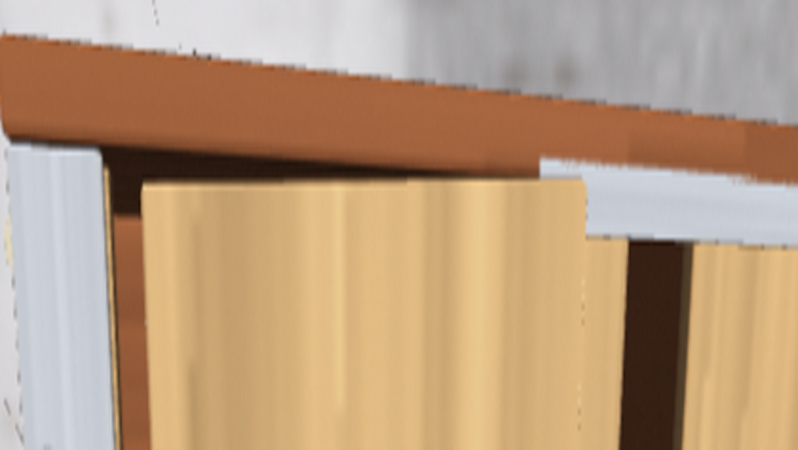

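View pics/s25.png

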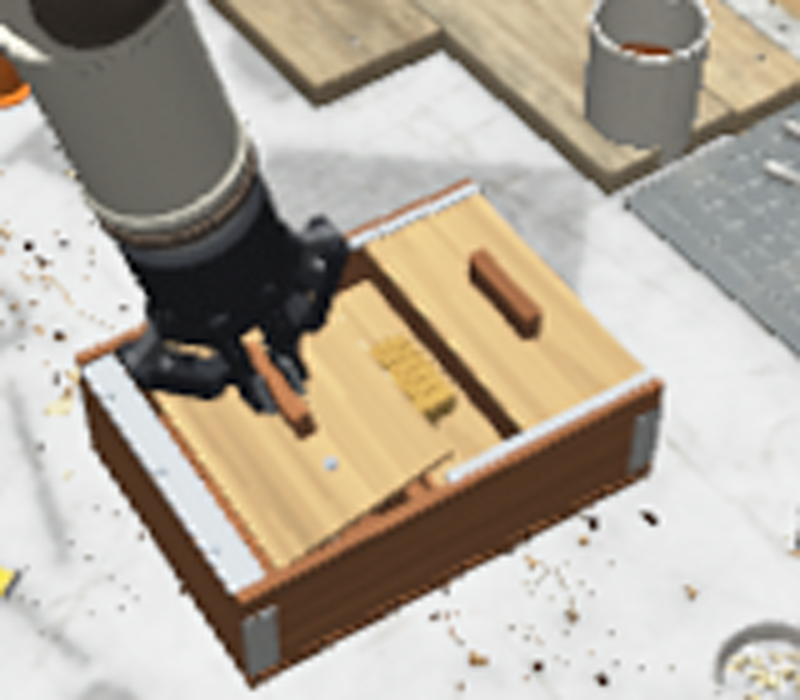

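Emit:
drive_tool --moves '[[[0, -0.4, -0.1, 0, 0, 0], [0, -0.4, -0.1, 0, 0, 0], [0, 0, 0, 0, 0, 0], [0, 0, 0, 0, 0, 0]]]'

```text
time_s: 39.8
eef_pos: [0.4994, 0.0093, 0.0668]
ee_rot: [0.088, 0.719, 0.685, 0.084]
wrist_force: [0.4, -1.2, -1.5]
opening: 0.0101
```

Emit:
drive_tool --moves '[[[0, -0.3, -0.1, 0, 0, 0], [0, -0.3, -0.1, 0, 0, 0], [0, 0, 0.1, 0, 0, 0], [0, 0, 0, 0, 0, 0]]]'

```text
time_s: 40.2
eef_pos: [0.4934, 0.0096, 0.0661]
ee_rot: [0.088, 0.719, 0.685, 0.084]
wrist_force: [0.2, 0.3, -0.9]
opening: 0.0102
```

Run:
```python
from h import *
p,Rw=bpose(-121,67.8,14,-1.2); T=plan(p,Rw,n=2)
for th,zb in [(10,67.5),(6,67.2),(3,67),(0,66.5)]:
    p,Rw=bpose(-121.7,zb,th,-1.2); T=plan(p,Rw,n=2,T0=T)
```

```text
[[0,-0.2,0,0,0,0],[-0.01,-0.1,0,0,0.1,0]]
end [0.4905 0.0096 0.0654]
[[0,-0.1,0.2,2,0,0],[0,-0.1,0.19,2,-0.1,0]]
end [0.4894 0.0097 0.0611]
[[0,-0.1,0.2,2,0,0],[0,-0.02,0.2,2,0,0]]
end [0.4888 0.0097 0.057 ]
[[0,0,0.2,1.5,0,0],[0,-0.09,0.11,1.5,0,0]]
end [0.4882 0.0098 0.0538]
[[0,0,0.2,1.5,0,0],[0,-0.09,0.13,1.5,0,0]]
end [0.4875 0.0098 0.0505]
```

Emit:
drive_tool --moves '[[[0, -0.2, 0, 0, 0, 0], [0, -0.1, 0, 0, 0, 0], [0, 0, 0, 0, 0, 0], [0, 0, 0, 0, 0, 0]]]'

```text
time_s: 40.6
eef_pos: [0.4906, 0.0098, 0.0654]
ee_rot: [0.088, 0.719, 0.685, 0.084]
wrist_force: [0.1, 0.4, -1.3]
opening: 0.0105
```

Emit:
drive_tool --moves '[[[0, -0.1, 0.2, 2, 0, 0], [0, -0.1, 0.2, 2, 0, 0], [0, 0, 0, 0, 0, 0], [0, 0, 0, 0, 0, 0]]]'

```text
time_s: 41.0
eef_pos: [0.4896, 0.0097, 0.061]
ee_rot: [0.063, 0.721, 0.687, 0.06]
wrist_force: [0.4, 0.1, -2.2]
opening: 0.0103
```

Run:
```python
from h import *
im,o=snap('wrist','w26'); print(o['eef_pos'],o['wrist_force'],o['torque'])
snap('scene','s26',(240,140,400,280),5)
```

```text
[0.4896459  0.0097099  0.06101595] [ 0.36322992  0.09415243 -2.22308505] [-0.01082711  0.2370998   0.07325066]
```

View pics/w26.png

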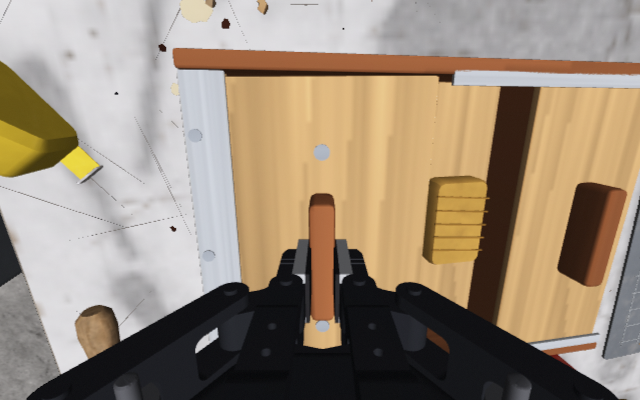

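View pics/s26.png

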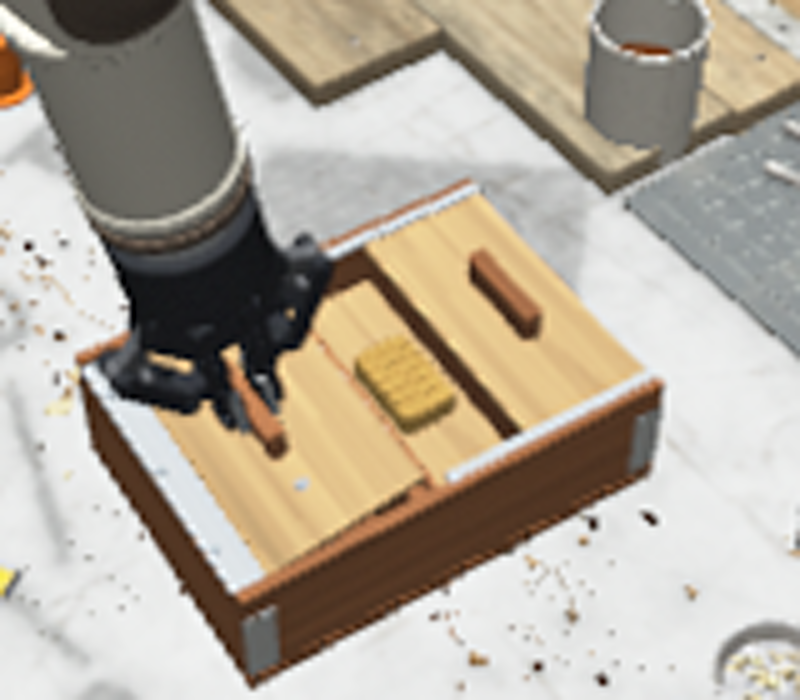

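Emit:
drive_tool --moves '[[[0, -0.1, 0.2, 2, 0, 0], [0, 0, 0.2, 2, 0, 0], [0, 0, 0, 0, 0, 0], [0, 0, 0, 0, 0, 0]]]'

```text
time_s: 41.5
eef_pos: [0.4889, 0.0098, 0.0568]
ee_rot: [0.038, 0.723, 0.689, 0.036]
wrist_force: [-1.0, -0.1, -1.3]
opening: 0.01
```

Emit:
drive_tool --moves '[[[0, -0.1, 0.2, 1.5, 0, 0], [0, 0, 0.1, 1.5, 0, 0], [0, 0, 0, 0, 0, 0], [0, 0, 0, 0, 0, 0]]]'

```text
time_s: 41.9
eef_pos: [0.488, 0.0099, 0.0538]
ee_rot: [0.019, 0.724, 0.69, 0.018]
wrist_force: [-0.1, 0.7, -0.7]
opening: 0.0103
```

Run:
```python
from h import *
im,o=snap('wrist','w27'); print(o['eef_pos'],tool(o)[:3,:3].round(4),o['wrist_force'],o['torque'])
snap('scene','s27',(240,140,400,280),5)
p,Rw=bpose(-122,66.5,0,-1.2); T=plan(p,Rw,n=2)
```

```text
[0.48798942 0.00985471 0.05375789] [[ 4.850e-02  9.974e-01  5.270e-02]
 [ 9.988e-01 -4.840e-02 -2.700e-03]
 [-1.000e-04  5.270e-02 -9.986e-01]] [-0.12712343  0.73556254 -0.68381533] [-0.01382662  0.16266381 -0.00424157]
[[0,0,0.2,1.5,0,0],[-0.01,-0.08,0.13,1.5,0,0]]
end [0.4872 0.0098 0.0505]
```

View pics/w27.png

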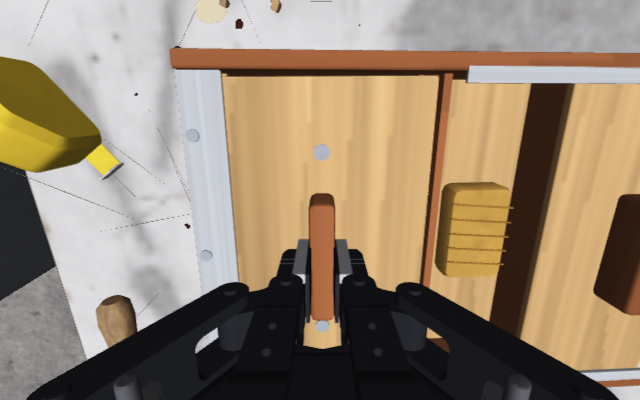

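View pics/s27.png

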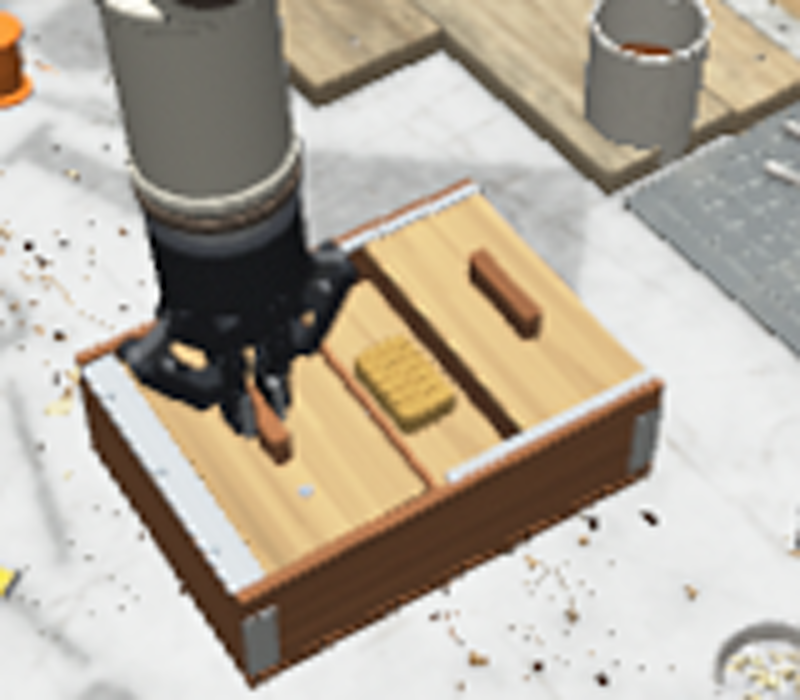

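Emit:
drive_tool --moves '[[[0, 0, 0.2, 1.5, 0, 0], [0, -0.1, 0.1, 1.5, 0, 0], [0, 0, 0, 0, 0, 0], [0, 0, 0, 0, 0, 0], [0, 0, 0, 0, 0, 0]]]'

```text
time_s: 42.5
eef_pos: [0.4871, 0.0099, 0.0508]
ee_rot: [0.0, 0.724, 0.69, 0.0]
wrist_force: [0.1, 0.2, -1.9]
opening: 0.01
```

Emit:
drive_tool --moves '[[[0, 0, 0.1, 0, 0, 0], [0, 0, 0.1, 0, 0, 0], [0, 0, 0, 0, 0, 0]]]'

```text
time_s: 42.8
eef_pos: [0.4874, 0.0099, 0.05]
ee_rot: [0.0, 0.724, 0.69, -0.0]
wrist_force: [-3.9, -0.1, 11.2]
opening: 0.0095
```

Emit:
drive_tool --moves '[[[0, 0, -0.1, 0, 0, 0], [0, 0, 0, 0, 0, 0], [0, 0, 0, 0, 0, 0], [0, 0, 0, 0, 0, 0], [0, 0, -1, 0, 0, 0], [0, 0, -3, 0, 0, 0], [0, 0, -4, 0, 0, 0], [0, 0, -4, 0, 0, 0], [0, 0, 0, 0, 0, 0], [0, 0, 0, 0, 0, 0]]]' --hand 0.5

```text
time_s: 43.8
eef_pos: [0.4886, 0.0099, 0.1715]
ee_rot: [0.001, 0.724, 0.69, 0.001]
wrist_force: [-0.2, 1.4, -0.7]
opening: 0.0425
```

Run:
```python
from h import *
im,o=snap('wrist','w28'); print(o['eef_pos'],o['wrist_force'],o['opening'])
snap('scene','s28',(240,140,400,280),5)
```

```text
[0.48859007 0.00992915 0.1714593 ] [-0.21005718  1.40792327 -0.71911754] 0.04254433177142325
```

View pics/w28.png

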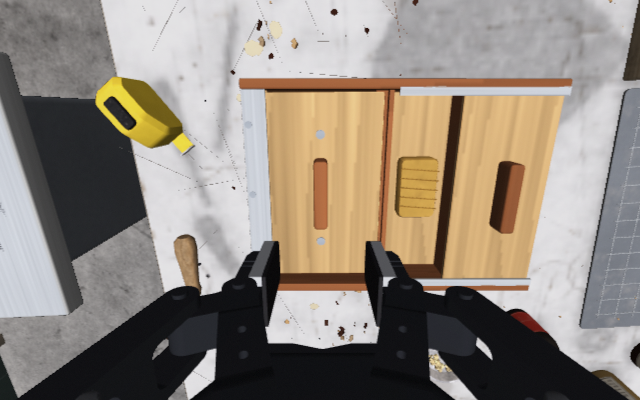

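View pics/s28.png

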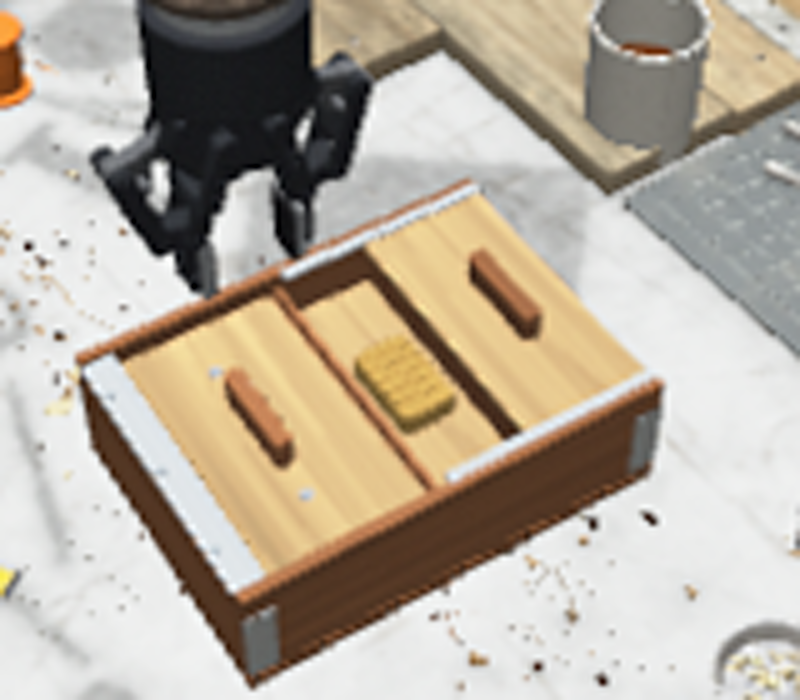

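Run:
```python
from h import *
plan([.645,.0045,.16],down(87.4))
```

```text
[[0.1,4,0.2,0,0,0],[0,3.9,0.3,0,0,-0.1],[0.1,4,0.2,-0.1,0,0],[0.02,3.93,0.22,0,0,-0.1]]
end [0.645  0.0045 0.16  ]
```

Emit:
drive_tool --moves '[[[0.1, 4, 0.2, 0, 0, 0], [0, 3.9, 0.3, 0, 0, 0], [0.1, 4, 0.2, 0, 0, 0], [0, 3.9, 0.2, 0, 0, 0], [0, 0, 0, 0, 0, 0], [0, 0, 0, 0, 0, 0], [0, 0, 0, 0, 0, 0]]]'

```text
time_s: 44.6
eef_pos: [0.6436, 0.0043, 0.1594]
ee_rot: [-0.001, 0.724, 0.69, -0.001]
wrist_force: [0.1, -0.4, 0.3]
opening: 0.0428
```

Run:
```python
from h import *
im,o=snap('wrist','w29'); print(o['eef_pos'],o['ee_rot'],o['opening'])
for d in mark_of('wrist','cover_grip'): print(round(d['conf'],2),W('wrist',d['position'],o).round(4))
```

```text
[0.64362332 0.00429702 0.15942254] [-0.00115312  0.72403613  0.68976    -0.00122162] 0.04284443424745207
0.68 [6.485e-01 6.000e-04 9.400e-02]
```

View pics/w29.png

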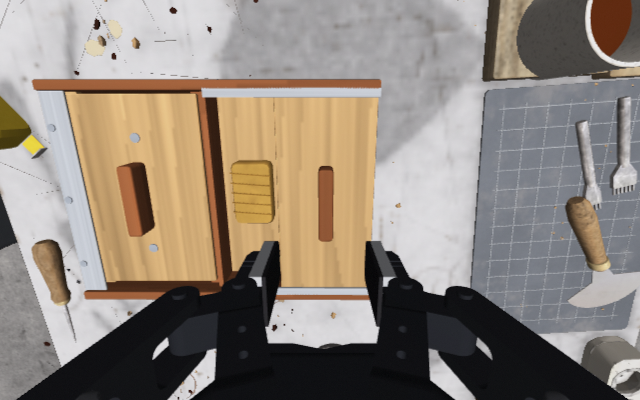

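Emit:
drive_tool --moves '[[[0, 0.2, 3, 0, 0, 0], [0, 0.1, 3, 0, 0, 0], [0, 0, 2, 0, 0, 0], [0, 0, 1.4, 0, 0, 0], [0, 0, 0.7, 0, 0, 0], [0, 0, 0, 0, 0, 0], [0, 0, 0, 0, 0, 0]]]'

```text
time_s: 45.4
eef_pos: [0.6493, 0.0041, 0.061]
ee_rot: [0.001, 0.724, 0.69, 0.001]
wrist_force: [0.7, 0.2, 0.3]
opening: 0.0426
```

Emit:
drive_tool --moves '[[[0, 0, 0, 0, 0, 0], [0, 0, 0, 0, 0, 0], [0, 0, 0, 0, 0, 0], [0, 0, 0, 0, 0, 0], [0, 0, 0, 0, 0, 0]]]' --hand 0 --grip_force 40

```text
time_s: 45.9
eef_pos: [0.6463, 0.0043, 0.0609]
ee_rot: [-0.001, 0.724, 0.69, -0.001]
wrist_force: [-7.7, 0.3, 8.3]
opening: 0.0105
```

Emit:
drive_tool --moves '[[[0, -0.5, -0.1, 0, 0, 0], [0, -0.9, 0, 0, 0, 0], [0, -0.9, 0, 0, 0, 0], [0, -0.9, 0, 0, 0, 0], [0, -0.9, 0, 0, 0, 0], [0, -0.9, 0, 0, 0, 0], [0, -0.9, 0, 0, 0, 0], [0, 0, 0, 0, 0, 0]]]'

```text
time_s: 46.7
eef_pos: [0.5876, 0.0071, 0.0609]
ee_rot: [-0.001, 0.724, 0.69, -0.001]
wrist_force: [-2.0, 1.5, -1.0]
opening: 0.0108
```

Emit:
drive_tool --moves '[[[0, -0.5, 0, 0, 0, 0], [0, -0.5, 0, 0, 0, 0], [0, -0.3, 0, 0, 0, 0], [0, 0, 0, 0, 0, 0]]]'

```text
time_s: 47.1
eef_pos: [0.576, 0.0077, 0.0609]
ee_rot: [-0.0, 0.724, 0.69, -0.0]
wrist_force: [-0.3, -0.2, -0.3]
opening: 0.0108
```

Emit:
drive_tool --moves '[[[0, -0.3, 0, 0, 0, 0], [0, -0.3, 0, 0, 0, 0], [0, 0, 0, 0, 0, 0], [0, 0, 0, 0, 0, 0]]]'

```text
time_s: 47.5
eef_pos: [0.5723, 0.0079, 0.0609]
ee_rot: [0.001, 0.724, 0.69, 0.001]
wrist_force: [7.0, 0.2, -7.5]
opening: 0.0107
```

Emit:
drive_tool --moves '[[[0, -0.2, 0, 0, 0, 0], [0, 0, 0, 0, 0, 0]]]'

```text
time_s: 47.7
eef_pos: [0.5724, 0.0079, 0.061]
ee_rot: [0.002, 0.724, 0.69, 0.003]
wrist_force: [12.2, 0.4, -13.4]
opening: 0.0106
```

Emit:
drive_tool --moves '[[[0, 0.3, 0, 0, 0, 0], [0, 0, 0, 0, 0, 0], [0, 0, 0, 0, 0, 0], [0, 0, 0, 0, 0, 0], [0, 0, -1, 0, 0, 0], [0, 0, -3, 0, 0, 0], [0, 0, -4, 0, 0, 0], [0, 0, -4, 0, 0, 0], [0, 0, -1, 0, 0, 0], [0, 0, 0, 0, 0, 0]]]' --hand 0.5

```text
time_s: 48.7
eef_pos: [0.5733, 0.0079, 0.1939]
ee_rot: [0.002, 0.724, 0.69, 0.002]
wrist_force: [-0.1, -0.2, -0.2]
opening: 0.0425
```

Run:
```python
from h import *
im,o=snap('wrist','w30'); print(o['eef_pos'],o['opening'],o['wrist_force'])
for d in mark_of('wrist','cover_grip'): print(round(d['conf'],2),W('wrist',d['position'],o).round(4))
snap('scene','s30',(240,140,400,280),5)
```

```text
[0.57333062 0.00790553 0.19394286] 0.04250322164506191 [-0.13026142 -0.19621935 -0.16546408]
0.72 [0.5706 0.0064 0.0929]
```

View pics/w30.png

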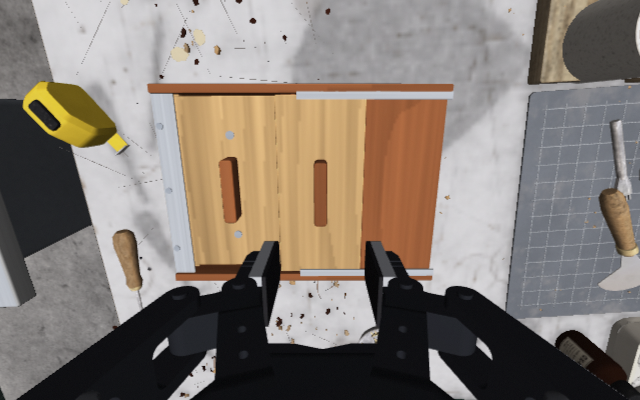

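View pics/s30.png

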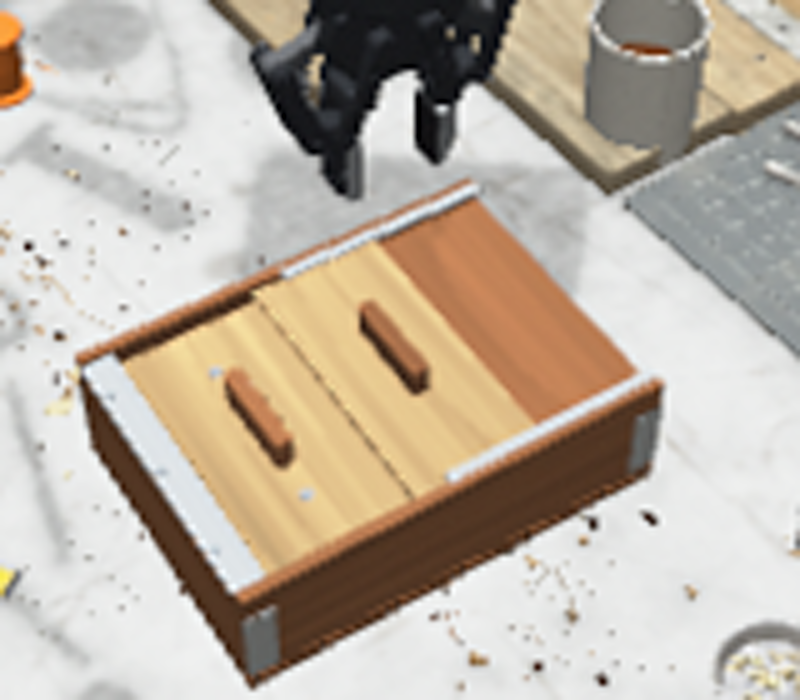

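Run:
```python
from h import *
a=np.radians(CY); c,s=np.cos(a),np.sin(a)
def tocase(p): d=p[:2]-CASE; return (np.array([c*d[0]+s*d[1],-s*d[0]+c*d[1]])*1e3).round(1)
print('bar',tocase(pix('wrist',320.5,192,.102)))
im=read_camera('scene')
for t in ['spool_a_center','spool_b_center','spool_c_center','spool_d_center','wax_center','board_center']:
  for d in mark_of('scene',t): print(t,round(d['conf'],2),W('scene',d['position']).round(3), proj('scene',W('scene',d['position'])).round())
cv2.imwrite('pics/s31a.png',cv2.resize(im[20:170,120:380,::-1],None,fx=3,fy=3,interpolation=cv2.INTER_CUBIC))
cv2.imwrite('pics/s31.png',im[:,:,::-1])
t=read_camera('top'); cv2.imwrite('pics/t31.png',cv2.resize(t[40:320,0:330,::-1],None,fx=2.1,fy=2.1,interpolation=cv2.INTER_CUBIC))
for tt in ['spool_a_center','spool_b_center']:
  for d in mark_of('top',tt): print('top',tt,round(d['conf'],2),W('top',d['position']).round(3))
```

```text
bar [14.4  2.3]
spool_a_center 0.44 [0.524 0.422 0.025] [238. 153.]
wax_center 0.64 [0.442 0.011 0.077] [277. 232.]
board_center 0.84 [0.487 0.011 0.069] [292. 227.]
top spool_a_center 0.77 [0.529 0.426 0.029]
```

View pics/s31a.png

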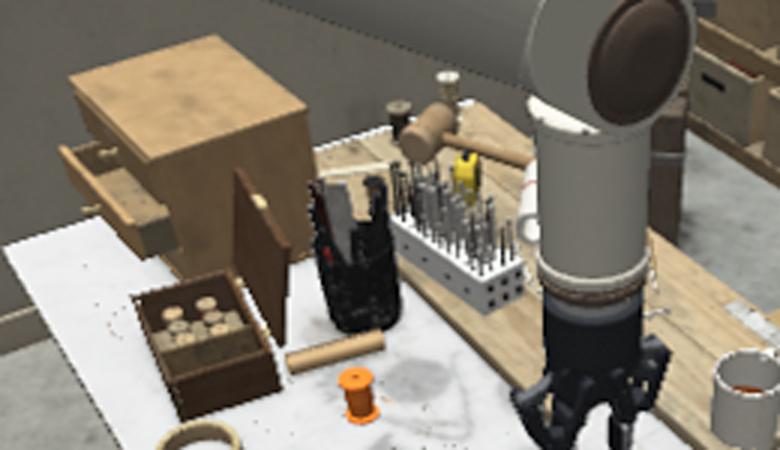

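View pics/t31.png

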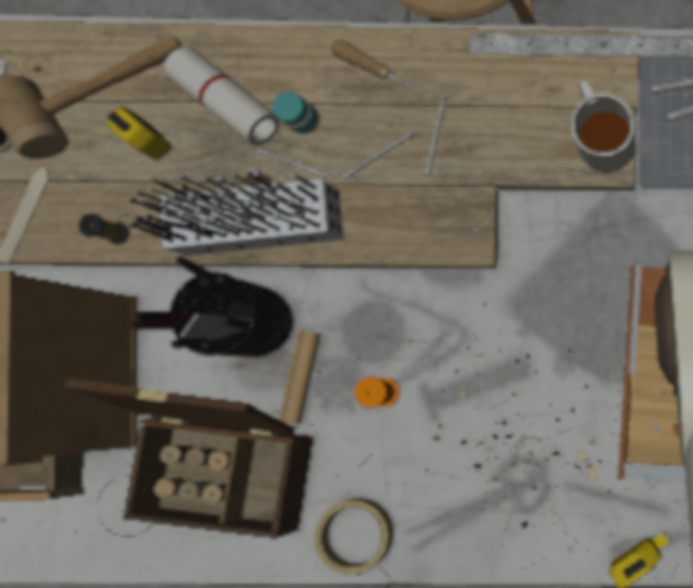

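View pics/s31.png

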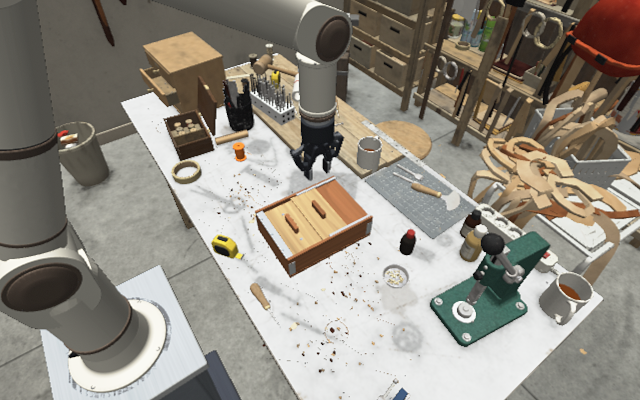

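Run:
```python
from rig import r, workorder
o=r.get_obs(); print(o['time_s'],o['wrist_force'].round(1)); print(workorder.job_done())
```

```text
49.35 [-0.3 -0.6 -0.9]
the job is handed in; nothing more can be done
None
```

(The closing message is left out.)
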